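Set the sample cell on the optical rail

ROBOT

A 6-joint arm with a two-finger parallel gripper is mounted at the origin on the work surface. World frame = base frame: x ahead of the robot, y to its left, z up, the work surface at z = 0. Lengths are in m, angles in rad, forces in N, time in s.
With the tool pointing down it reaches from about 0.35 to 0.975 m from the base axis. Payload 4.9 kg.
Tool frame: the origin (TCP) lies at the very end of the fingers, on their centre line; the grasp point (between the pads) lies 19 mm behind it; z points along the fingers, y is the direction in which the jaws open and shut (so a half turn about z gives the same grasp; the last joint's range is limited). The gripper opens to 85 mm and grips with 20 to 120 N. Pads are 22 mm wide; open, the fingers measure 114 mm over their backs; the gripper's body (76 mm by 85 mm) begins 54 mm behind the grasp point. The pads swing forward as they close: fully open they stand 13 mm farther back than shut.
Start: joints at [1.154, 0.053, 1.613, -0, 1.476, -0.119], TCP at [0.183, 0.597, 0.231] pointing down, gripper open.
Joint ranges: [-3.01, 3.01], [-1.01, 2.22], [0.06, 2.58], [-1.02, 4.17], [0.09, 2.62], [-3.14, 3.14]. Speed limits (rad/s): [2.57, 2.57, 3.14, 3.14, 3.14, 3.14].

INTERFACE

Orientations are given as a unit quaternion [w, x, y, z].
In Python, from plant import monitor, eyes, manip gives the robot as it stands.
- The arm moves only by the tool step_arm, never from a script. Its argument "motion" is a list of rows, each a list of 7 numbers: the shift along the world's x, y, z scaled (see below), then the turn, a rotation vector about the world's x, y, z scaled (see below), then the closure in counts, from 0 (fully open) to 255 (shut). In form: [[x, y, z, ax, ay, az, grip], ...]. A call has 1 to 10 rows; each row is the pose to reach, as a shift and turn from the pose commanded when the call began; what a row does not reach only later rows make up. The controller multiplies each number of a shift by 0.5 m and each number of a turn by 1.5 rad. A row lasts 1/10 s, in which the tool goes at most 50 mm and 8.59 degrees, less where a joint would pass 70% of its speed; a pose out of reach is approached as far as the arm can. A call with a number of a shift or a turn outside -1 to 1 is refused whole. A call with a gripper value outside its range is refused whole. The fingers move at their own pace and stop on an object; the grip force is fixed at half the most. Time passes only in rows, so rows that repeat a pose let the fingers close. It gives the time, the measured TCP pose, the force and the opening at its end, in the units of the state.
- monitor.state(): the state, without advancing time (a new reading comes with each control period).
- eyes.grab_frame(name): name is "scene" or "top" or "wrist"; returns a dict with "pixels" (384x512x3 uint8, red, green, blue), "mtx" (3x3 intrinsics, pixels), "rvec" (rotation vector, rad) and "tvec" (3), from world to camera coordinates, as OpenCV has them; the wrist camera has in their place "hand_eye" (4x4, takes a point from camera to tool coordinates, whose origin is the TCP and whose axes are the flange's). Camera axes: x right, y down, z forward; pixel columns grow to the right and rows downward; lengths in m; the calibration is good to about 2 mm. A picture is of the moment at which its call begins: read the wrist's pose just before it. There is no depth.
- manip.job_done(): hands the job in, once; it reports no verdict.
Trained networks look in the newest picture that a camera, given by its name, has taken for a name from the list of things; names that differ only in an ending like _2 or _b are one class to them, and where a whole thing is asked for, a point or a joint stands for the part that bears it (a point fixed in the world has none). Each returns a list of dicts, best first, with "p" (0 to 1); they miss things now and then, are a little off and sometimes report something else, mostly with a low value. They report only what shows in the picture. A call takes as long as a camera call.
- eyes.look_for(name, camera): "box" ([centre column, centre row, width, height] in pixels, round what is visible of it).
- eyes.pinpoint(name, camera): "uv" ([column, row] in pixels: a listed point, or the origin of a listed thing).
The state is a dict: "time": time; "joint_pos": joint angles; "joint_vel": joint speeds; "joint_efforts": joint torques, N m; "tool_pos": TCP position; "tool_rot": TCP orientation; "contact_force": force on the tool from outside, world axes, zero at the start; "ft_torque": the same for the moment, N m; "gripper_width": opening from 0.0 (shut) to 1.0 (fully open).
Only numpy, scipy, OpenCV 4.12 (cv2) and the standard library are available. Lean on these libraries where they do the work, as an engineer would, in place of code of your own. Each camera call takes 0.05 s, during which the arm holds its last target.

TASK

Slide the loose glass-cell carriage along the optical rail until it is right up against its stop in front of the detector, and lock it there by turning the tall black clamp knob clockwise until it is tight. Then turn the steel hold-down thumbscrew above the glass cell clockwise until it seats, back it off a quarter turn so the glass is not pinched, and finish still gripping the thumbscrew at that setting so its lock nut can be done up. Leave the other things on the bench where they are.

Things in the scene. Friction and masses are not known exactly. Their poses are not given: they have to be found in the camera images.
- optical_rail: Bench optical rail, fixed: aluminium profile 80 mm wide, 40 mm high, along its own y axis from y = -0.33 to +0.25 m. Origin on the bench under its centre line, x across, z up. Black lamp housing at the -y end (y below -0.225, 140 mm high); at the +y end the grey detector (y 0.172 to 0.235, 134 mm high, snout to y = 0.143 at 93 mm height). The carriage slides along +y to its stop.
- carriage (a joint): Carriage: aluminium plate 175 x 92 x 15 mm on the rail (its top 55 mm above the bench) carrying V-block, glass cell, hold-down and clamp knob. Value in m = gap to the stop: 0 = against it, up to 0.13. While the clamp is loose it drags with about 2 N and can be drawn along by the gripped clamp knob; locked, it resists over 20 N.
- clamp_knob (a joint): Clamp knob (right-hand thread, vertical axis). Value in rad = how far it is open: 0 = fully tight (hard end), grows anticlockwise seen from above, up to 2.4. It begins to bite at 0.45 rad. Turns with about 0.05 N m of friction.
- clamp_grip (a point): Middle of the clamp knob's head, on its axis: black lobed knob 39 mm in diameter, 24 mm high (114 to 138 mm above the bench) on an 18 mm steel stem. On the carriage, 100 mm from the thumbscrew towards the lamp and 21 mm to the rail's -x side (rail frame: x = -0.021, y = -0.011 minus the carriage value).
- thumbscrew (a joint): Hold-down thumbscrew (right-hand thread, vertical axis, 1.25 mm a turn). Value in rad = how far it is open: 0 = seated with its pad on the glass cell (hard end), grows anticlockwise seen from above; a quarter turn is 1.571; at most 6.2. Turns with about 0.04 N m of friction and stays where it is left.
- screw_grip (a point): Middle of the thumbscrew's head, on its axis: round knurled steel head 28 mm in diameter, 22 mm high (148 to 170 mm above the bench when seated), fine index line on top. Rail frame: x = 0, y = 0.089 minus the carriage value. The hold-down arm below it comes from a post on the rail's +x side; its top is at 134 mm, with a 21 mm wide, 5 mm high lock nut on it.
- amber_bottle: bystander: amber glass reagent bottle, 70 mm in diameter, 150 mm high, behind the rail; origin under its centre
- white_jar: bystander: white plastic jar, 72 mm in diameter, 85 mm high, behind the rail; origin under its centre
- petri_dishes: bystander: stack of three lidded petri dishes, 93 mm in diameter, 43 mm high, behind the rail; origin under its centre
- beaker: bystander: empty glass beaker, 64 mm in diameter, 85 mm high, in front of the rail; origin under its centre
- screwdriver: bystander: screwdriver 170 mm long lying in front of the rail; origin under its middle
- cell_tray: bystander: white tray 85 x 130 x 28 mm with two spare glass cells, in front of the rail; origin under its centre
- vial: bystander: small capped glass vial, 28 mm in diameter, 55 mm high, behind the rail; origin under its centre
- stop_face (a point): Centre of the rubber face of the carriage stop, a steel block 90 mm wide and 66 mm high (above the bench) across the rail in front of the detector; the face is at y = 0.134 m in the rail's frame, 49 mm above the bench.
- hold_down_screw: The whole thumbscrew: spindle with a white pad over the glass cell, and knurled head. Origin on its axis, 40 mm above the bench when seated, 119 mm below the middle of the head.

How it is judged:
By the outcome, as a careful person would: the job done as asked, in the order asked, and still so for the second after the job is handed in, while the arm keeps its last pose, push and grip.
It also fails if it takes over 70 s, if anything falls off the work surface, if the arm or the gripper's body presses on something with over 40 N, if the wrist force passes 120 N, or if a joint passes its speed limit or range.

## Working session

There is one attempt and no reset: what is moved stays moved. The work goes in short steps, Python scripts to look and compute and a tool call to move; the robot and the scene stay as the last step left them, time stands still between calls to the robot, and variables do not carry over. Pictures are saved under pics/ and viewed, and the job is handed in when it is done.

Besides the shell and the picture viewer there is one more tool, called after "Emit:" as name([rows], argument=value, ...), one row to a line, values as JSON. step_arm: Moves the arm, as the interface text tells. Its arguments: {"type":"object","properties":{"motion":{"type":"array","items":{"type":"array","items":{"type":"number"}}}},"required":["motion"]}

```bash
ls; mkdir -p pics; cat > h.py <<'E'
from plant import monitor, eyes, manip
import numpy as np, cv2
def save(f,n): cv2.imwrite('pics/'+n,cv2.cvtColor(f['pixels'],cv2.COLOR_RGB2BGR))
def ray(f,uv):
    R=cv2.Rodrigues(np.array(f['rvec'],float))[0];t=np.array(f['tvec'],float).ravel()
    d=R.T@np.linalg.inv(np.array(f['mtx']))@np.array([uv[0],uv[1],1.])
    return -R.T@t,d
def atz(f,uv,z):
    o,d=ray(f,uv);return o+d*(z-o[2])/d[2]
def proj(f,P):
    return cv2.projectPoints(np.array(P,float).reshape(-1,3),np.array(f['rvec'],float),np.array(f['tvec'],float),np.array(f['mtx'],float),None)[0].reshape(-1,2)
E
python3 - <<'E'
from h import *
s=monitor.state();print(s)
for c in ['scene','top']:
    f=eyes.grab_frame(c);save(f,c+'0.png')
    print(c,f['mtx'],f['rvec'],f['tvec'])
    for n in ['clamp_grip','screw_grip','stop_face','optical_rail','hold_down_screw']:
        r=eyes.pinpoint(n,c);print(n,[(np.round(x['uv'],1).tolist(),round(x['p'],2)) for x in r[:2]])
        z={'clamp_grip':.126,'screw_grip':.161,'stop_face':.049,'optical_rail':0,'hold_down_screw':.042}[n]
        if r: print('   ',atz(f,r[0]['uv'],z).round(4))
E
```

```text
pics
{'time': 0.0, 'joint_pos': array([ 1.15397771e+00,  5.33630414e-02,  1.61431009e+00,  3.99816029e-06,
        1.47600384e+00, -1.19009180e-01]), 'joint_vel': array([-0.00204091,  0.00081294, -0.00030349, -0.00052406,  0.00054886,
       -0.00095082]), 'joint_efforts': array([ 3.26384707e-04, -3.93679440e+01, -3.70173347e+01, -2.06354298e-04,
        7.10527820e-03,  3.03032471e-05]), 'tool_pos': array([0.18313848, 0.59690619, 0.23004958]), 'tool_rot': array([-2.77799889e-04,  1.48355169e-01,  9.88933596e-01, -1.00445451e-03]), 'contact_force': array([ 0.24170433, -0.99415424, -0.37550333]), 'ft_torque': array([-0.00556614,  0.02978092, -0.0010791 ]), 'gripper_width': 1.0013647842363989}
scene [[402.99895531   0.         255.17664208]
 [  0.         402.99895531 194.87909224]
 [  0.           0.           1.        ]] [ 1.43352719  2.13104272 -0.84349449] [ 0.1967908  -0.27800321  1.29630991]
clamp_grip [([234.8, 179.6], 0.89)]
    [ 0.5228 -0.0543  0.126 ]
screw_grip [([278.5, 186.3], 0.79)]
    [0.5394 0.0504 0.161 ]
stop_face [([316.2, 236.3], 0.67), ([150.9, 244.6], 0.55)]
    [0.5437 0.1457 0.049 ]
optical_rail [([256.7, 228.6], 0.8)]
    [0.5357 0.0052 0.    ]
hold_down_screw []
top [[359.60788386   0.         253.64385692]
 [  0.         359.60788386 187.28597232]
 [  0.           0.           1.        ]] [ 2.16567714 -2.20675158  0.07059174] [-0.01585319  0.55344394  0.84260985]
clamp_grip [([266.8, 204.6], 0.68)]
    [ 0.5091 -0.0532  0.126 ]
screw_grip [([221.6, 190.8], 0.62)]
    [0.5377 0.0376 0.161 ]
stop_face [([180.8, 196.0], 0.93), ([275.0, 247.3], 0.63)]
    [0.534  0.1421 0.049 ]
optical_rail [([241.6, 199.7], 0.66)]
    [0.5245 0.0037 0.    ]
hold_down_screw [([224.2, 196.1], 0.65), ([328.0, 238.7], 0.2)]
    [0.5322 0.0426 0.042 ]
```

View pics/scene0.png

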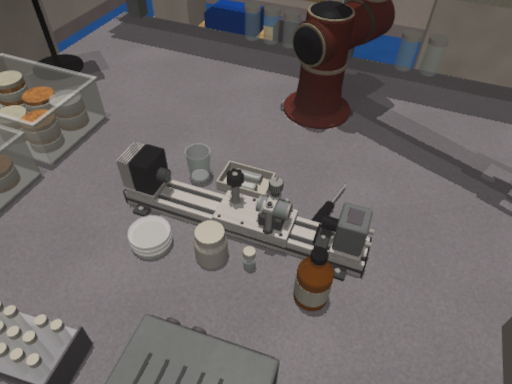

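View pics/top0.png

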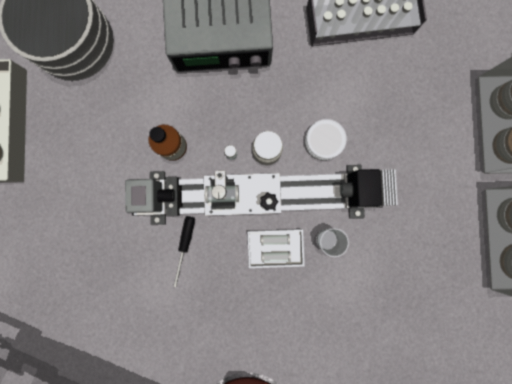

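The scene picture shows the rail with the lamp left at (150,165) and the detector right at (350,230), the black knob at (235,177) and the thumbscrew at (276,186). In the top picture the detector is left at (140,195), the lamp right at (368,188), the knob at (269,201) and the thumbscrew at (219,191). I'll zoom in and fit the rail pose.

```bash
python3 - <<'E'
import cv2
a=cv2.imread('pics/top0.png')[150:240,115:405]; cv2.imwrite('pics/topz.png',cv2.resize(a,None,fx=2.75,fy=2.75,interpolation=cv2.INTER_CUBIC))
a=cv2.imread('pics/scene0.png')[130:280,115:380]; cv2.imwrite('pics/scz.png',cv2.resize(a,None,fx=3,fy=3,interpolation=cv2.INTER_CUBIC))
E
```

```text
(no output)
```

View pics/topz.png

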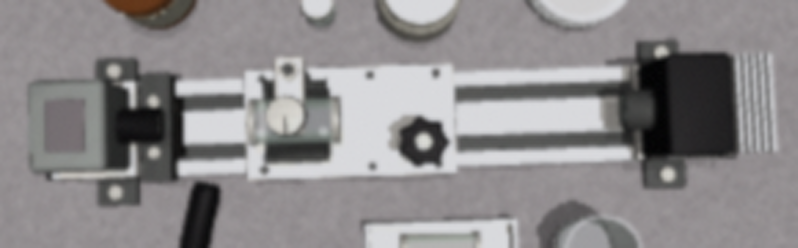

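View pics/scz.png

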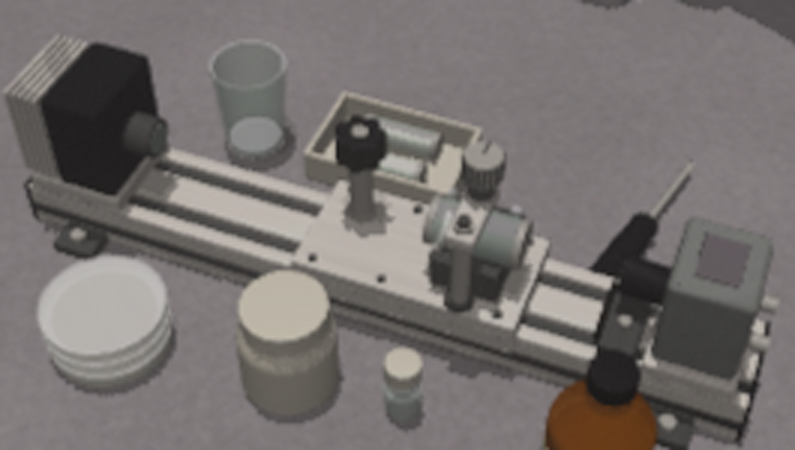

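```bash
cat > fit.py <<'E'
from h import *
from scipy.optimize import least_squares
T=lambda x,y:(115+x/2.75,150+y/2.75)
S=lambda x,y:(115+x/3,130+y/3)
# cam, uv, rail pt (x,y,z), moves with carriage
obs=[('top',T(424,142),(-.021,-.011,.138),1),('top',T(286,116),(0,.089,.171),1),
('top',T(245,72),(.046,.134,.055),1),('top',T(452,65),(.046,-.041,.055),1),('top',T(455,171),(-.046,-.041,.055),1),('top',T(247,180),(-.046,.134,.055),1),
('top',T(177,72),(.045,.134,.066),0),('top',T(180,178),(-.045,.134,.066),0),
('scene',S(360,132),(-.021,-.011,.138),1),('scene',S(483,150),(0,.089,.171),1),
('scene',S(293,263),(.046,-.041,.055),1),('scene',S(517,327),(.046,.134,.055),1),('scene',S(549,239),(-.046,.134,.055),1)]
F={c:eyes.grab_frame(c) for c in ['top','scene']}
def res(p):
    x,y,a,v=p;c,s=np.cos(a),np.sin(a);r=[]
    for cam,uv,P,m in obs:
        X=P[0];Y=P[1]-(v if m else 0)
        r.append(proj(F[cam],[x+c*X-s*Y,y+s*X+c*Y,P[2]])[0]-uv)
    return np.array(r)
q=least_squares(lambda p:res(p).ravel(),[.535,0,0,.05],loss='soft_l1')
print(q.x); print(res(q.x).round(1).tolist())
x,y,a,v=q.x;c,s=np.cos(a),np.sin(a)
for n,X,Y in [('knob',-.021,-.011-v),('screw',0,.089-v),('stop',0,.134)]: print(n,(x+c*X-s*Y).round(4),(y+s*X+c*Y).round(4))
E
python3 fit.py
```

```text
[0.53559992 0.00662451 0.01793965 0.05242891]
[[-0.3, -0.4], [-0.7, -0.2], [-0.8, -0.8], [-0.0, -1.0], [0.5, 0.5], [-0.5, 0.1], [0.1, 0.0], [-0.1, 1.3], [-0.2, -0.8], [0.2, 0.4], [-1.3, -1.6], [-1.1, -0.0], [0.4, -0.6]]
knob 0.5157 -0.0572
screw 0.5349 0.0432
stop 0.5332 0.1406
```

Residuals are about 1 px and the two views agree: yaw is 0.018 rad, the gap is about 52 mm, the knob is at (0.516, -0.057) and the screw at (0.535, 0.043). I'll move above the knob with the jaws along the rail.

Emit:
step_arm([
  [0.333, -0.65, 0.02, 0, 0, 0.2, 0],
  [0.333, -0.65, 0.02, 0, 0, 0.2, 0],
  [0.333, -0.65, 0.02, 0, 0, 0.2, 0],
  [0.333, -0.65, 0.02, 0, 0, 0.2, 0],
  [0.333, -0.65, 0.02, 0, 0, 0.2, 0],
  [0.333, -0.65, 0.02, 0, 0, 0.2, 0],
  [0.333, -0.65, 0.02, 0, 0, 0.2, 0],
  [0.333, -0.65, 0.02, 0, 0, 0.2, 0],
  [0.333, -0.65, 0.02, 0, 0, 0.2, 0],
])

```text
time: 1.6
tool_pos: [0.3509, 0.2708, 0.2417]
tool_rot: [0.001, 0.001, 1.0, 0.0]
contact_force: [-0.4, 1.2, -0.2]
gripper_width: 1.003
```

Emit:
step_arm([
  [0.333, -0.658, 0, 0, 0, 0, 0],
  [0.333, -0.658, 0, 0, 0, 0, 0],
  [0.333, -0.658, 0, 0, 0, 0, 0],
  [0.333, -0.658, 0, 0, 0, 0, 0],
  [0.333, -0.658, 0, 0, 0, 0, 0],
  [0.333, -0.658, 0, 0, 0, 0, 0],
  [0.333, -0.658, 0, 0, 0, 0, 0],
  [0.333, -0.658, 0, 0, 0, 0, 0],
  [0.333, -0.658, 0, 0, 0, 0, 0],
])

```text
time: 2.5
tool_pos: [0.5172, -0.0573, 0.2409]
tool_rot: [-0.0, -0.0, 1.0, 0.0]
contact_force: [0.0, 0.8, -0.2]
gripper_width: 0.999
```

```bash
cat >> h.py <<'E'
from scipy.spatial.transform import Rotation as Ro
def st():
    s=monitor.state();q=s['tool_rot'];R=Ro.from_quat([q[1],q[2],q[3],q[0]])
    y=R.as_matrix()[:,1]
    print('t',round(s['time'],2),'j',np.round(s['joint_pos'],3).tolist(),'p',np.round(s['tool_pos'],4).tolist(),'jaw',round(np.arctan2(y[1],y[0]),4),'z',R.as_matrix()[:,2].round(3).tolist(),'F',np.round(s['contact_force'],2).tolist(),'M',np.round(s['ft_torque'],3).tolist(),'w',round(s['gripper_width'],3))
    return s,R
def wrist(name):
    s,R=st();f=eyes.grab_frame('wrist');save(f,name)
    H=np.array(f['hand_eye']);M=np.eye(4);M[:3,:3]=R.as_matrix();M[:3,3]=s['tool_pos'];W=np.linalg.inv(M@H)
    f['rvec']=cv2.Rodrigues(W[:3,:3])[0];f['tvec']=W[:3,3];return f
E
python3 - <<'E'
from h import *
f=wrist('w1.png');print(f['mtx'],f['hand_eye'])
for n,z in [('clamp_grip',.126),('screw_grip',.161),('stop_face',.049)]:
    r=eyes.pinpoint(n,'wrist');print(n,[(np.round(x['uv'],1).tolist(),round(x['p'],2),atz(f,x['uv'],z).round(4)) for x in r[:2]])
print(proj(f,[[.5157,-.0572,.138],[.5349,.0432,.171]]))
E
```

```text
t 2.5 j [-0.254, -0.206, 1.841, 0.0, 1.507, -1.825] p [0.5172, -0.0573, 0.2409] jaw 1.571 z [-0.001, 0.001, -1.0] F [0.01, 0.76, -0.17] M [0.011, 0.019, 0.015] w 0.999
[[315.35270414   0.         257.33947256]
 [  0.         315.35270414 186.95774659]
 [  0.           0.           1.        ]] [[ 3.03782405e-04 -9.58143253e-01 -2.86289040e-01  7.29874369e-02]
 [ 9.99999517e-01  5.58727455e-04 -8.08828317e-04  1.11789952e-03]
 [ 9.34930941e-04 -2.86288656e-01  9.58142960e-01 -1.42833758e-01]
 [ 0.00000000e+00  0.00000000e+00  0.00000000e+00  1.00000000e+00]]
clamp_grip [([255.5, 183.0], 0.63, array([ 0.5176, -0.0579,  0.126 ]))]
screw_grip [([389.0, 218.1], 0.7, array([0.5353, 0.0437, 0.161 ]))]
stop_face [([438.7, 55.3], 0.52, array([0.4086, 0.1222, 0.049 ]))]
[[256.27258785 184.79467383]
 [393.90496202 222.80528324]]
```

View pics/w1.png

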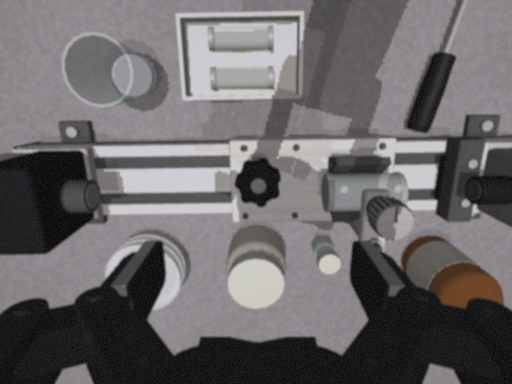

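The wrist view puts the knob at (258,184) and the thumbscrew at (396,221), within 2 px of the prediction. Next I descend over the knob and close.

Emit:
step_arm([
  [-0.002, 0.001, -0.1, 0, 0, 0.012, 0],
  [-0.002, 0.001, -0.18, 0, 0, 0.012, 0],
  [-0.002, 0.001, -0.24, 0, 0, 0.012, 0],
  [-0.002, 0.001, -0.274, 0, 0, 0.012, 0],
  [-0.002, 0.001, -0.274, 0, 0, 0.012, 0],
  [-0.002, 0.001, -0.274, 0, 0, 0.012, 0],
])

```text
time: 3.3
tool_pos: [0.5154, -0.055, 0.1049]
tool_rot: [0.0, -0.011, 1.0, 0.0]
contact_force: [0.5, 0.3, -0.9]
gripper_width: 1.003
```

Emit:
step_arm([
  [0, 0, 0, 0, 0, 0, 255],
  [0, 0, 0, 0, 0, 0, 255],
  [0, 0, 0, 0, 0, 0, 255],
  [0, 0, 0, 0, 0, 0, 255],
  [0, 0, 0, 0, 0, 0, 255],
  [0, 0, 0, 0, 0, 0, 255],
  [0, 0, 0, 0, 0, 0, 255],
  [0, 0, 0, 0, 0, 0, 255],
])

```text
time: 4.1
tool_pos: [0.5161, -0.0563, 0.1058]
tool_rot: [0.001, -0.01, 1.0, -0.0]
contact_force: [-1.9, 1.0, 5.6]
gripper_width: 0.44
```

```bash
python3 - <<'E'
from h import *
f=wrist('w2.png')
E
```

```text
t 4.1 j [-0.252, -0.09, 1.971, -0.0, 1.259, -1.843] p [0.5161, -0.0563, 0.1058] jaw 1.5909 z [0.002, -0.0, -1.0] F [-1.9, 1.01, 5.58] M [-0.022, 0.28, -0.009] w 0.44
```

View pics/w2.png

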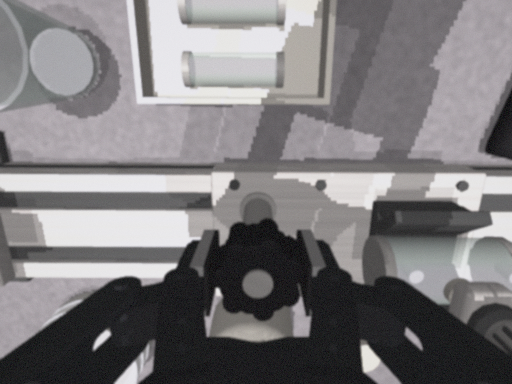

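The knob is gripped between the pads (width 37 mm). I'll slide it gently toward the stop.

Emit:
step_arm([
  [0, 0.01, 0, 0, 0, 0, 255],
  [0, 0.022, 0, 0, 0, 0, 255],
  [-0.001, 0.036, 0, 0, 0, 0, 255],
  [-0.001, 0.05, 0, 0, 0, 0, 255],
  [-0.001, 0.062, 0, 0, 0, 0, 255],
  [-0.001, 0.073, 0, 0, 0, 0, 255],
  [-0.0015, 0.082, 0, 0, 0, 0, 255],
  [-0.0015, 0.088, 0, 0, 0, 0, 255],
  [-0.0016, 0.09, 0, 0, 0, 0, 255],
])

```text
time: 5.05
tool_pos: [0.5154, -0.0114, 0.1058]
tool_rot: [0.001, -0.01, 1.0, -0.001]
contact_force: [-2.1, -2.8, 5.0]
gripper_width: 0.437
```

```bash
python3 - <<'E'
from h import *
st()
f=eyes.grab_frame('top');save(f,'t2.png')
a=cv2.imread('pics/t2.png')[150:240,115:315]; cv2.imwrite('pics/t2z.png',cv2.resize(a,None,fx=4,fy=4,interpolation=cv2.INTER_CUBIC))
E
```

```text
t 5.05 j [-0.166, -0.099, 1.979, -0.001, 1.259, -1.757] p [0.5154, -0.0114, 0.1058] jaw 1.5911 z [0.002, -0.001, -1.0] F [-2.1, -2.8, 5.01] M [-0.271, 0.231, -0.009] w 0.437
```

View pics/t2z.png

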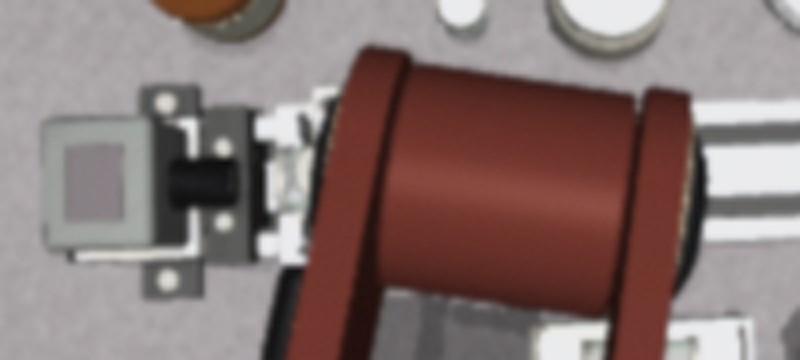

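Emit:
step_arm([
  [0, 0.003, 0, 0, 0, 0, 255],
  [0, 0.006, 0, 0, 0, 0, 255],
  [0, 0.008, 0, 0, 0, 0, 255],
  [0, 0.008, 0, 0, 0, 0, 255],
])

```text
time: 5.5
tool_pos: [0.5154, -0.0075, 0.1058]
tool_rot: [0.001, -0.01, 1.0, -0.001]
contact_force: [-1.3, -1.2, 6.1]
gripper_width: 0.441
```

Emit:
step_arm([
  [0, 0.002, 0, 0, 0, 0, 255],
  [0, 0.003, 0, 0, 0, 0, 255],
  [0, 0.003, 0, 0, 0, 0, 255],
])

```text
time: 5.8
tool_pos: [0.5154, -0.0061, 0.1058]
tool_rot: [0.001, -0.01, 1.0, -0.001]
contact_force: [-1.8, -2.9, 5.5]
gripper_width: 0.44
```

Emit:
step_arm([
  [0, 0.002, 0, 0, 0, 0, 255],
  [0, 0.003, 0, 0, 0, 0, 255],
  [0, 0.003, 0, 0, 0, 0, 255],
])

```text
time: 6.1
tool_pos: [0.5154, -0.0046, 0.1058]
tool_rot: [0.001, -0.01, 1.0, -0.001]
contact_force: [-1.5, -1.5, 6.0]
gripper_width: 0.438
```

Emit:
step_arm([
  [0, 0.002, 0, 0, 0, 0, 255],
  [0, 0.003, 0, 0, 0, 0, 255],
  [0, 0.003, 0, 0, 0, 0, 255],
])

```text
time: 6.4
tool_pos: [0.5153, -0.0033, 0.1058]
tool_rot: [0.001, -0.01, 1.0, -0.001]
contact_force: [-2.5, -2.4, 6.2]
gripper_width: 0.441
```

Emit:
step_arm([
  [0, 0.002, 0, 0, 0, 0, 255],
  [0, 0.003, 0, 0, 0, 0, 255],
  [0, 0.003, 0, 0, 0, 0, 255],
])

```text
time: 6.7
tool_pos: [0.5153, -0.0032, 0.1058]
tool_rot: [0.001, -0.01, 1.0, -0.002]
contact_force: [-1.1, -7.9, 4.3]
gripper_width: 0.439
```

The force rose to 8 N at 53 mm of travel, so the carriage is against the stop. I'll confirm with a small push, then turn clockwise.

Emit:
step_arm([
  [0, 0.001, 0, 0, 0, 0, 255],
  [0, 0.002, 0, 0, 0, 0, 255],
  [0, 0.002, 0, 0, 0, 0, 255],
])

```text
time: 7.0
tool_pos: [0.5153, -0.0031, 0.1058]
tool_rot: [0.001, -0.01, 1.0, -0.003]
contact_force: [-2.2, -11.7, 5.6]
gripper_width: 0.438
```

Emit:
step_arm([
  [0, 0, 0, 0, 0, -0.04, 255],
  [0, 0, 0, 0, 0, -0.09, 255],
  [0, 0, 0, 0, 0, -0.14, 255],
  [0, 0, 0, 0, 0, -0.19, 255],
  [0, 0, 0, 0, 0, -0.24, 255],
  [0, 0, 0, 0, 0, -0.29, 255],
  [0, 0, 0, 0, 0, -0.34, 255],
  [0, 0, 0, 0, 0, -0.38, 255],
  [0, 0, 0, 0, 0, -0.4, 255],
])

```text
time: 7.9
tool_pos: [0.5154, -0.0031, 0.1058]
tool_rot: [0.002, 0.287, 0.958, -0.003]
contact_force: [-2.6, -10.8, 5.4]
gripper_width: 0.445
```

```bash
python3 - <<'E'
from h import *
f=wrist('w3.png')
E
```

```text
t 7.9 j [-0.147, -0.099, 1.98, -0.007, 1.259, -1.134] p [0.5154, -0.0031, 0.1058] jaw 0.989 z [0.002, -0.007, -1.0] F [-2.62, -10.83, 5.43] M [-1.504, 0.342, -0.001] w 0.445
```

View pics/w3.png

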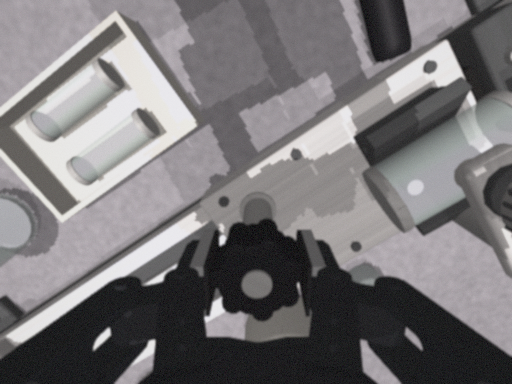

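The knob turns with the jaws, and the plate edge is at the stop. Continuing.

Emit:
step_arm([
  [0, 0, 0, 0, 0, -0.04, 255],
  [0, 0, 0, 0, 0, -0.09, 255],
  [0, 0, 0, 0, 0, -0.14, 255],
  [0, 0, 0, 0, 0, -0.19, 255],
  [0, 0, 0, 0, 0, -0.24, 255],
  [0, 0, 0, 0, 0, -0.28, 255],
  [0, 0, 0, 0, 0, -0.3, 255],
])

```text
time: 8.65
tool_pos: [0.5154, -0.0031, 0.1058]
tool_rot: [0.002, 0.493, 0.87, -0.003]
contact_force: [-1.7, -9.9, 5.4]
gripper_width: 0.437
```

```bash
python3 -c "
from h import *
st()"
```

```text
t 8.65 j [-0.147, -0.099, 1.98, -0.007, 1.259, -0.684] p [0.5154, -0.0031, 0.1058] jaw 0.5391 z [0.001, -0.007, -1.0] F [-1.75, -9.95, 5.43] M [-1.513, 0.322, 0.145] w 0.437
```

Emit:
step_arm([
  [0, 0, 0, 0, 0, -0.04, 255],
  [0, 0, 0, 0, 0, -0.08, 255],
  [0, 0, 0, 0, 0, -0.1, 255],
  [0, 0, 0, 0, 0, -0.1, 255],
])

```text
time: 9.05
tool_pos: [0.5153, -0.0028, 0.1057]
tool_rot: [0.002, 0.556, 0.831, -0.002]
contact_force: [-2.2, -10.2, 5.8]
gripper_width: 0.443
```

```bash
python3 -c "
from h import *
st()"
```

```text
t 9.05 j [-0.147, -0.099, 1.98, -0.007, 1.259, -0.535] p [0.5153, -0.0028, 0.1057] jaw 0.3907 z [0.001, -0.007, -1.0] F [-2.16, -10.16, 5.83] M [-1.45, 0.45, 0.008] w 0.443
```

Emit:
step_arm([
  [0, 0, 0, 0, 0, -0.04, 255],
  [0, 0, 0, 0, 0, -0.08, 255],
  [0, 0, 0, 0, 0, -0.12, 255],
  [0, 0, 0, 0, 0, -0.16, 255],
  [0, 0, 0, 0, 0, -0.2, 255],
  [0, 0, 0, 0, 0, -0.2, 255],
])

```text
time: 9.65
tool_pos: [0.5152, -0.001, 0.1055]
tool_rot: [0.001, 0.675, 0.738, -0.0]
contact_force: [-1.4, -3.5, 4.7]
gripper_width: 0.44
```

```bash
python3 -c "
from h import *
st()"
```

```text
t 9.65 j [-0.145, -0.099, 1.98, -0.002, 1.259, -0.235] p [0.5152, -0.001, 0.1055] jaw 0.0898 z [0.001, -0.002, -1.0] F [-1.44, -3.47, 4.71] M [-0.511, 0.318, -0.095] w 0.44
```

```bash
python3 -c "
from h import *
wrist('w4.png')"
```

```text
t 9.65 j [-0.145, -0.099, 1.98, -0.002, 1.259, -0.235] p [0.5152, -0.001, 0.1055] jaw 0.0898 z [0.001, -0.002, -1.0] F [-1.44, -3.47, 4.71] M [-0.511, 0.318, -0.095] w 0.44
```

View pics/w4.png

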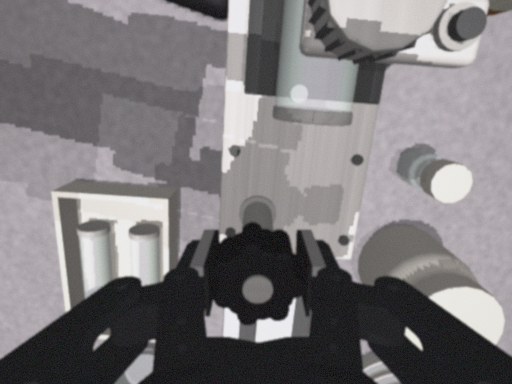

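Emit:
step_arm([
  [0, 0, 0, 0, 0, -0.04, 255],
  [0, 0, 0, 0, 0, -0.08, 255],
  [0, 0, 0, 0, 0, -0.12, 255],
  [0, 0, 0, 0, 0, -0.14, 255],
  [0, 0, 0, 0, 0, -0.14, 255],
])

```text
time: 10.2
tool_pos: [0.5159, 0.0001, 0.1054]
tool_rot: [0.001, 0.748, 0.664, 0.001]
contact_force: [2.3, 1.1, 4.7]
gripper_width: 0.441
```

```bash
python3 -c "
from h import *
st()"
```

```text
t 10.2 j [-0.145, -0.099, 1.98, 0.001, 1.257, -0.025] p [0.5159, 0.0001, 0.1054] jaw -0.1197 z [0.004, 0.0, -1.0] F [2.27, 1.09, 4.65] M [0.095, -0.46, -0.033] w 0.441
```

Emit:
step_arm([
  [0, 0.002, 0, 0, 0, -0.04, 255],
  [0, 0.003, 0, 0, 0, -0.08, 255],
  [0, 0.003, 0, 0, 0, -0.12, 255],
  [0, 0.003, 0, 0, 0, -0.14, 255],
  [0, 0.003, 0, 0, 0, -0.14, 255],
])

```text
time: 10.7
tool_pos: [0.5181, 0.0018, 0.1055]
tool_rot: [0.002, 0.813, 0.582, 0.004]
contact_force: [12.8, 2.0, -2.1]
gripper_width: 0.443
```

```bash
python3 -c "
from h import *
st()"
```

```text
t 10.7 j [-0.141, -0.098, 1.979, 0.002, 1.251, 0.187] p [0.5181, 0.0018, 0.1055] jaw -0.3293 z [0.01, 0.001, -1.0] F [12.76, 1.99, -2.08] M [0.378, -1.87, 0.151] w 0.443
```

The hand has drifted about 5 mm off the knob axis, as the side force and the offset TCP show. I'll release, re-centre and regrip.

Emit:
step_arm([
  [0, 0, 0, 0, 0, 0, 60],
  [0, 0, 0, 0, 0, 0, 60],
  [0, 0, 0, 0, 0, 0, 60],
  [0, 0, 0, 0, 0, 0, 60],
])

```text
time: 11.1
tool_pos: [0.5139, 0.0015, 0.1036]
tool_rot: [-0.001, 0.813, 0.582, -0.001]
contact_force: [-0.2, -0.3, 0.6]
gripper_width: 0.768
```

```bash
python3 -c "
from h import *
f=wrist('w5.png');print(proj(f,[[.515,-.0031,.138],[.515,.0,.138]]))"
```

```text
t 11.1 j [-0.142, -0.098, 1.982, -0.0, 1.259, 0.187] p [0.5139, 0.0015, 0.1036] jaw -0.3292 z [-0.002, 0.0, -1.0] F [-0.18, -0.33, 0.56] M [-0.009, -0.008, -0.007] w 0.768
[[264.6584722  295.44869619]
 [262.18938948 289.10879517]]
```

View pics/w5.png

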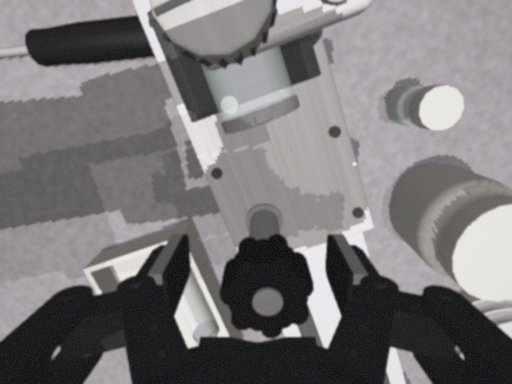

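```bash
python3 - <<'E'
from h import *
f=wrist('tmp.png');s,R=st();R=R.as_matrix()
P=atz(f,(267,301),.138);print('knob now',P)
H=np.array(f['hand_eye'])
d=R.T@(P-s['tool_pos']);print('tool frame',d)
# w2: gripped
q=np.linalg.inv(f['mtx'])@[257,284,1];c=H[:3,:3]@q
for tcpz in [.1058]:
    k=(-(.138-tcpz)-H[2,3])/c[2];print('w2 tool frame',H[:3,3]+k*c)
E
```

```text
t 11.15 j [-0.142, -0.098, 1.982, -0.0, 1.259, 0.187] p [0.514, 0.0015, 0.1038] jaw -0.3291 z [-0.001, 0.0, -1.0] F [-0.43, -0.19, 0.72] M [-0.015, -0.024, 0.027] w 0.766
t 11.2 j [-0.142, -0.098, 1.982, -0.0, 1.259, 0.187] p [0.5142, 0.0014, 0.104] jaw -0.3292 z [-0.001, 0.0, -1.0] F [-0.63, -0.74, -0.65] M [0.026, 0.034, 0.006] w 0.766
knob now [ 0.51519393 -0.00599446  0.138     ]
tool frame [-0.00672496  0.003329   -0.03404885]
w2 tool frame [-0.00015194 -0.00056004 -0.0322    ]
```

By the calibrated wrist view (which placed the gripped knob at the centre earlier), the knob is now at (0.5152, -0.006). The carriage seems to have crept back about 3 mm. I'll re-centre, turn the jaws back along the rail, regrip, and push to the stop again before locking.

Emit:
step_arm([
  [0.002, -0.015, 0, 0, 0, 0, 60],
  [0.002, -0.015, 0, 0, 0, -0.09, 60],
  [0.002, -0.015, 0, 0, 0, -0.18, 60],
  [0.002, -0.015, 0, 0, 0, -0.27, 60],
  [0.002, -0.015, 0, 0, 0, -0.36, 60],
  [0.002, -0.015, 0, 0, 0, -0.45, 60],
  [0.002, -0.015, 0, 0, 0, -0.52, 60],
  [0.002, -0.015, 0, 0, 0, -0.52, 60],
])

```text
time: 12.0
tool_pos: [0.5156, -0.0065, 0.1043]
tool_rot: [0.0, 0.973, 0.229, -0.0]
contact_force: [-0.2, 0.2, -0.1]
gripper_width: 0.767
```

```bash
python3 -c "
from h import *
f=wrist('w6.png');print(proj(f,[[.515,-.0031,.138],[.515,-.0060,.138]]))
f=eyes.grab_frame('scene');save(f,'s6.png')
a=cv2.imread('pics/s6.png')[130:280,180:380]; cv2.imwrite('pics/s6z.png',cv2.resize(a,None,fx=4,fy=4,interpolation=cv2.INTER_CUBIC))
"
```

```text
t 12.0 j [-0.157, -0.095, 1.979, -0.0, 1.258, 0.952] p [0.5156, -0.0065, 0.1043] jaw -1.109 z [-0.0, -0.0, -1.0] F [-0.19, 0.25, -0.08] M [-0.002, -0.034, 0.034] w 0.767
[[251.41469948 282.55153997]
 [257.94751094 285.37462522]]
```

View pics/w6.png

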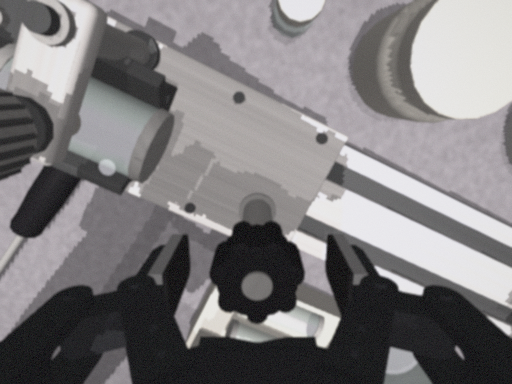

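View pics/s6z.png

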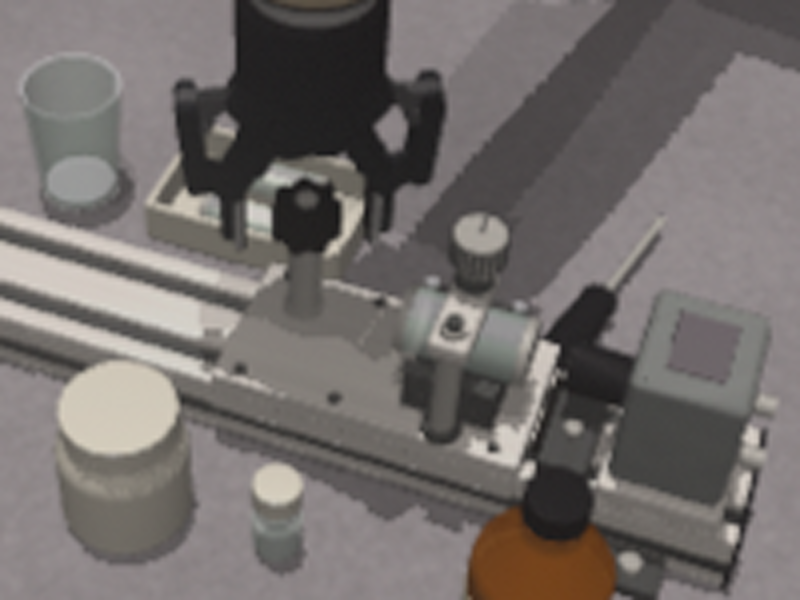

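The wrist picture shows the knob centred between the pads at (257,286). The scene picture shows the plate near the stop, with a small gap possible. I'll regrip and push again.

Emit:
step_arm([
  [0, 0, 0, 0, 0, 0, 255],
  [0, 0, 0, 0, 0, 0, 255],
  [0, 0, 0, 0, 0, 0, 255],
  [0, 0, 0, 0, 0, 0, 255],
  [0, 0, 0, 0, 0, 0, 255],
])

```text
time: 12.6
tool_pos: [0.5157, -0.0062, 0.1046]
tool_rot: [0.0, 0.973, 0.229, 0.0]
contact_force: [-1.7, -0.7, 3.2]
gripper_width: 0.441
```

Emit:
step_arm([
  [0, 0.002, 0, 0, 0, 0, 255],
  [0, 0.004, 0, 0, 0, 0, 255],
  [0, 0.004, 0, 0, 0, 0, 255],
])

```text
time: 12.9
tool_pos: [0.5156, -0.0042, 0.1046]
tool_rot: [0.0, 0.973, 0.229, -0.0]
contact_force: [-2.5, -2.1, 4.2]
gripper_width: 0.438
```

Emit:
step_arm([
  [0, 0.002, 0, 0, 0, 0, 255],
  [0, 0.003, 0, 0, 0, 0, 255],
  [0, 0.003, 0, 0, 0, 0, 255],
])

```text
time: 13.2
tool_pos: [0.5156, -0.0031, 0.1045]
tool_rot: [0.001, 0.973, 0.229, -0.0]
contact_force: [-3.7, -5.6, 4.4]
gripper_width: 0.441
```

The carriage slid freely and met the stop again at the same place. Adding preload, then turning.

Emit:
step_arm([
  [0, 0.002, 0, 0, 0, 0, 255],
  [0, 0.003, 0, 0, 0, 0, 255],
  [0, 0.003, 0, 0, 0, 0, 255],
])

```text
time: 13.5
tool_pos: [0.5156, -0.0031, 0.1046]
tool_rot: [0.002, 0.973, 0.229, -0.001]
contact_force: [-2.4, -10.2, 4.2]
gripper_width: 0.446
```

Emit:
step_arm([
  [0, 0, 0, 0, 0, -0.04, 255],
  [0, 0, 0, 0, 0, -0.08, 255],
  [0, 0, 0, 0, 0, -0.1, 255],
  [0, 0, 0, 0, 0, -0.1, 255],
])

```text
time: 13.9
tool_pos: [0.5181, -0.0023, 0.1046]
tool_rot: [0.002, 0.988, 0.156, 0.003]
contact_force: [7.3, -7.3, -3.3]
gripper_width: 0.435
```

```bash
python3 -c "
from h import *
st()"
```

```text
t 13.9 j [-0.147, -0.095, 1.978, -0.002, 1.251, 1.111] p [0.5181, -0.0023, 0.1046] jaw -1.2578 z [0.007, -0.003, -1.0] F [7.3, -7.3, -3.31] M [-0.983, -1.228, 0.632] w 0.435
```

```bash
python3 -c "
from h import *
f=wrist('w7.png')"
```

```text
t 13.9 j [-0.147, -0.095, 1.978, -0.002, 1.251, 1.111] p [0.5181, -0.0023, 0.1046] jaw -1.2578 z [0.007, -0.003, -1.0] F [7.3, -7.3, -3.31] M [-0.983, -1.228, 0.632] w 0.435
```

View pics/w7.png

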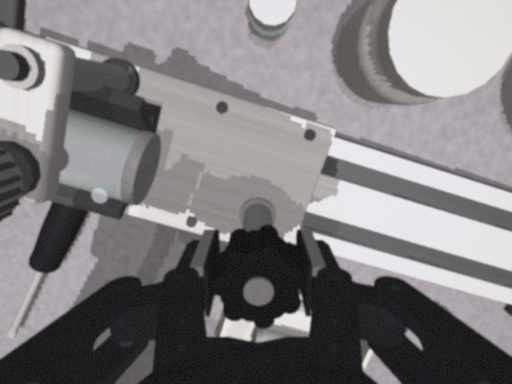

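Emit:
step_arm([
  [-0.002, 0, 0, 0, 0, -0.03, 255],
  [-0.003, 0, 0, 0, 0, -0.06, 255],
  [-0.003, 0, 0, 0, 0, -0.07, 255],
  [-0.003, 0, 0, 0, 0, -0.07, 255],
])

```text
time: 14.35
tool_pos: [0.5171, -0.0028, 0.1047]
tool_rot: [0.003, 0.995, 0.103, 0.004]
contact_force: [10.1, -9.5, -5.3]
gripper_width: 0.441
```

```bash
python3 -c "
from h import *
f=wrist('w8.png')"
```

```text
t 14.35 j [-0.148, -0.098, 1.981, -0.003, 1.25, 1.218] p [0.5171, -0.0028, 0.1047] jaw -1.3647 z [0.009, -0.004, -1.0] F [10.06, -9.49, -5.25] M [-1.499, -1.461, -0.021] w 0.441
```

View pics/w8.png

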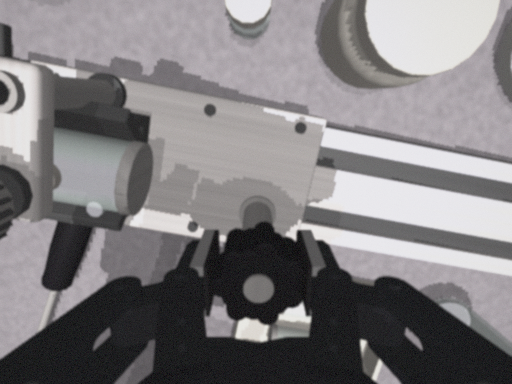

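```bash
cat > rect.py <<'E'
from h import *
import sys,json
H=np.array([[3.03782405e-04,-9.58143253e-01,-2.86289040e-01,7.29874369e-02],[9.99999517e-01,5.58727455e-04,-8.08828317e-04,1.11789952e-03],[9.34930941e-04,-2.86288656e-01,9.58142960e-01,-1.42833758e-01],[0,0,0,1]])
K=np.array([[315.35270414,0,257.33947256],[0,315.35270414,186.95774659],[0,0,1]])
def rect(png,p,jaw,zv,uv,z,half=.03,S=260,gain=3):
    z3=np.array(zv,float);z3/=np.linalg.norm(z3);y=np.array([np.cos(jaw),np.sin(jaw),0]);y-=z3*(y@z3);y/=np.linalg.norm(y);x=np.cross(y,z3)
    M=np.eye(4);M[:3,:3]=np.c_[x,y,z3];M[:3,3]=p;W=np.linalg.inv(M@H)
    f=dict(rvec=cv2.Rodrigues(W[:3,:3])[0],tvec=W[:3,3],mtx=K)
    c=atz(f,uv,z)
    # image: right=-y world? use right=+x, up=+y
    q=np.array([[-half,half],[half,half],[half,-half],[-half,-half]])+c[:2]
    src=proj(f,np.c_[q,np.full(4,z)]).astype(np.float32)
    D=cv2.getPerspectiveTransform(src,np.float32([[0,0],[S,0],[S,S],[0,S]]))
    im=cv2.warpPerspective(cv2.imread('pics/'+png),D,(S,S),flags=cv2.INTER_CUBIC)
    return c,np.clip(im.astype(float)*gain,0,255).astype(np.uint8)
E
python3 - <<'E'
from rect import *
L=[('w1.png',[0.5172,-0.0573,0.2409],1.571,[-.001,.001,-1],(258,184)),
('w2.png',[0.5161,-0.0563,0.1058],1.5909,[.002,0,-1],(257,284)),
('w3.png',[.5154,-.0031,.1058],.989,[.002,-.007,-1],(257,285)),
('w4.png',[.5152,-.0010,.1055],.0898,[.001,-.002,-1],(257,288)),
('w5.png',[.5139,.0015,.1036],-.3292,[-.002,0,-1],(267,301)),
('w6.png',[.5156,-.0065,.1043],-1.109,[0,0,-1],(257,286)),
('w7.png',[.5181,-.0023,.1046],-1.2578,[.007,-.003,-1],(259,291)),
('w8.png',[.5171,-.0028,.1047],-1.3647,[.009,-.004,-1],(259,289))]
o=[]
for a in L:
    c,im=rect(*a,.138,S=195);print(a[0],c.round(4));o.append(im)
cv2.imwrite('pics/rect1.png',np.vstack([np.hstack(o[:4]),np.hstack(o[4:])]))
E
```

```text
w1.png [ 0.515  -0.0558  0.138 ]
w2.png [ 0.5169 -0.0554  0.138 ]
w3.png [ 0.517  -0.0029  0.138 ]
w4.png [ 0.5163 -0.0034  0.138 ]
w5.png [ 0.5163 -0.007   0.138 ]
w6.png [ 0.5153 -0.0077  0.138 ]
w7.png [ 0.5152 -0.0048  0.138 ]
w8.png [ 0.5147 -0.0048  0.138 ]
```

View pics/rect1.png

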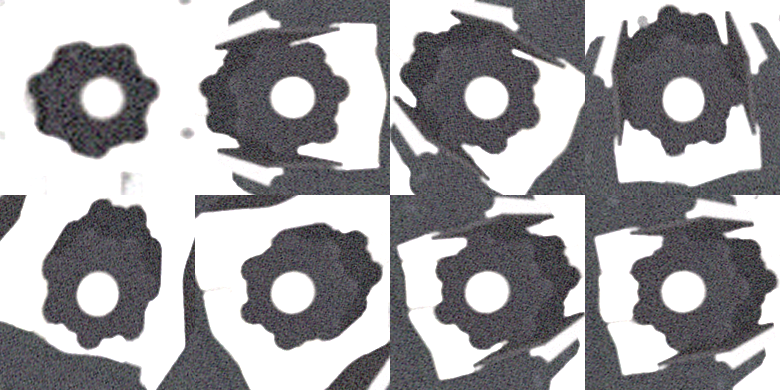

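```bash
cat >> rect.py <<'E'
def lobes(im,half=.03):
    """angles of lobe tips (deg, ccw from +x) on the edge nearest the camera"""
    S=im.shape[0];g=cv2.GaussianBlur(cv2.cvtColor(im,cv2.COLOR_BGR2GRAY),(0,0),1.2).astype(float)
    pol={}
    for a in range(0,360,2):
        r=np.arange(.010,.026,.0002);xx=S/2+r*np.cos(np.radians(a))/half*S/2;yy=S/2-r*np.sin(np.radians(a))/half*S/2
        v=cv2.remap(g.astype(np.float32),xx.astype(np.float32)[None],yy.astype(np.float32)[None],cv2.INTER_LINEAR)[0]
        k=np.argmax(v>150); pol[a]=r[k]*1000 if v.max()>150 else np.nan
    return pol
E
python3 - <<'E'
from rect import *
L=[('w2.png',[0.5161,-0.0563,0.1058],1.5909,[.002,0,-1],(257,284)),
('w3.png',[.5154,-.0031,.1058],.989,[.002,-.007,-1],(257,285)),
('w4.png',[.5152,-.0010,.1055],.0898,[.001,-.002,-1],(257,288)),
('w5.png',[.5139,.0015,.1036],-.3292,[-.002,0,-1],(267,301)),
('w6.png',[.5156,-.0065,.1043],-1.109,[0,0,-1],(257,286)),
('w7.png',[.5181,-.0023,.1046],-1.2578,[.007,-.003,-1],(259,291)),
('w8.png',[.5171,-.0028,.1047],-1.3647,[.009,-.004,-1],(259,289))]
from scipy.signal import find_peaks
for a in L:
    c,im=rect(*a,.138,S=400); p=lobes(im); ang=np.array(list(p)); r=np.array(list(p.values()))
    r2=np.nan_to_num(np.r_[r,r],nan=0)
    pk,_=find_peaks(r2,prominence=.8)
    # phase of 8th harmonic in valid range 12..20.5mm
    print(a[0],[(int(ang[k%180]),round(r2[k],1)) for k in pk if k<180 and 15<r2[k]<21])
E
```

```text
w2.png [(10, np.float64(17.6)), (66, np.float64(18.0)), (314, np.float64(17.8))]
w3.png [(30, np.float64(18.0)), (242, np.float64(16.0)), (280, np.float64(17.6)), (336, np.float64(17.2))]
w4.png [(202, np.float64(18.4)), (258, np.float64(18.2)), (312, np.float64(18.0)), (354, np.float64(18.0))]
w5.png [(204, np.float64(18.2)), (258, np.float64(17.6)), (312, np.float64(18.4))]
w6.png [(150, np.float64(17.8)), (204, np.float64(17.4)), (262, np.float64(17.8))]
w7.png [(112, np.float64(17.0)), (146, np.float64(18.2)), (202, np.float64(17.6)), (262, np.float64(17.6))]
w8.png [(110, np.float64(17.6)), (150, np.float64(17.6)), (208, np.float64(17.4)), (264, np.float64(17.8))]
```

The lobes show that the knob has 7 of them (51.4° apart) and hasn't turned since about 1.07 rad; the jaws popped over it. The carriage also still slid freely, so the clamp isn't tight yet. I'll regrip centred and watch the torque in small steps.

Emit:
step_arm([
  [0, -0.003, 0, 0, 0, 0, 255],
  [0, -0.003, 0, 0, 0, 0, 60],
  [0, -0.003, 0, 0, 0, 0, 60],
  [0, -0.003, 0, 0, 0, 0, 60],
  [0, -0.003, 0, 0, 0, 0, 60],
])

```text
time: 14.9
tool_pos: [0.5138, -0.0022, 0.104]
tool_rot: [-0.0, 0.995, 0.103, -0.0]
contact_force: [-0.4, 0.1, -0.6]
gripper_width: 0.763
```

```bash
cat >> rect.py <<'E'
def full(name,uv,z=.138):
    s,R=st();f=eyes.grab_frame('wrist');save(f,name);Rm=R.as_matrix()
    jaw=np.arctan2(Rm[1,1],Rm[0,1])
    c,im=rect(name,s['tool_pos'],jaw,Rm[:,2],uv,z,S=400);cv2.imwrite('pics/r_'+name,im)
    return f,c,im
E
python3 -c "
from rect import *
f,c,im=full('w9.png',(257,286));print(c)"
```

```text
t 14.9 j [-0.149, -0.099, 1.983, 0.0, 1.258, 1.214] p [0.5138, -0.0022, 0.104] jaw -1.3638 z [-0.001, 0.001, -1.0] F [-0.42, 0.11, -0.61] M [0.026, 0.007, 0.013] w 0.763
[ 0.51339023 -0.00318645  0.138     ]
```

View pics/w9.png

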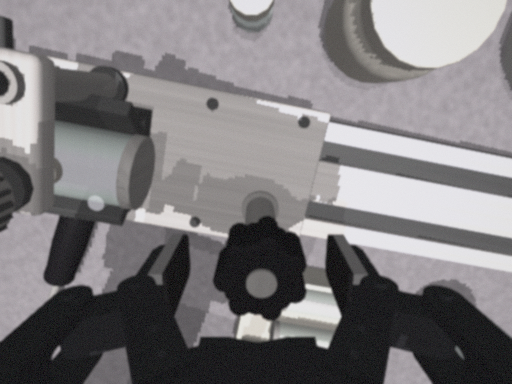

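```bash
cat >> rect.py <<'E'
from scipy.optimize import differential_evolution
def cam(p,jaw,zv):
    z3=np.array(zv,float);z3/=np.linalg.norm(z3);y=np.array([np.cos(jaw),np.sin(jaw),0]);y-=z3*(y@z3);y/=np.linalg.norm(y);x=np.cross(y,z3)
    M=np.eye(4);M[:3,:3]=np.c_[x,y,z3];M[:3,3]=p;W=np.linalg.inv(M@H)
    return dict(rvec=cv2.Rodrigues(W[:3,:3])[0],tvec=W[:3,3],mtx=K)
def model(f,cx,cy,phi,r0=.0177,a=.0018,zt=.138,sc=4,off=(0,0),shape=None):
    th=np.linspace(0,2*np.pi,140,endpoint=False);r=r0+a*np.cos(7*(th-phi))
    m=np.zeros(shape,np.uint8)
    for z in np.linspace(.114,zt,9):
        uv=proj(f,np.c_[cx+r*np.cos(th),cy+r*np.sin(th),np.full(140,z)])
        cv2.fillPoly(m,[np.round((uv-off)*sc).astype(np.int32)],1)
    return m
def fitknob(png,p,jaw,zv,uv,win=62,dbg=None,exclude=None,thr=60):
    f=cam(p,jaw,zv);im=cv2.imread('pics/'+png);u0,v0=int(uv[0]-win),int(uv[1]-win-15)
    g=cv2.cvtColor(im,cv2.COLOR_BGR2GRAY)[v0:int(uv[1])+win-18,u0:u0+2*win]
    sc=4;G=cv2.resize(g,None,fx=sc,fy=sc,interpolation=cv2.INTER_CUBIC)
    dark=(G<thr).astype(np.uint8)
    # add disc
    cu=int((uv[0]-u0)*sc),int((uv[1]-v0)*sc);cv2.circle(dark,cu,18*sc,1,-1)
    n,lab=cv2.connectedComponents(cv2.morphologyEx(dark,cv2.MORPH_OPEN,np.ones((9,9),np.uint8)));d=(lab==lab[cu[1],cu[0]]).astype(np.uint8)
    c=atz(f,uv,.138)
    def cost(q):
        m=model(f,c[0]+q[0],c[1]+q[1],q[2],q[3],q[4],.138+q[5],sc,(u0,v0),d.shape)
        return np.mean(m!=d)
    r=differential_evolution(cost,[(-.004,.004),(-.004,.004),(0,2*np.pi/7),(.0165,.0195),(.0005,.003),(-.004,.0001)],seed=1,maxiter=60,popsize=12,polish=False)
    if dbg:
        q=r.x;m=model(f,c[0]+q[0],c[1]+q[1],q[2],q[3],q[4],.138+q[5],sc,(u0,v0),d.shape)
        o=cv2.cvtColor(np.clip(G.astype(int)*2,0,255).astype(np.uint8),cv2.COLOR_GRAY2BGR)
        for M_,col in((m,(0,0,255)),(d,(0,255,0))):cv2.drawContours(o,cv2.findContours(M_,0,2)[0],-1,col,1)
        cv2.imwrite('pics/'+dbg,o)
    return (c[:2]+r.x[:2]).round(4),np.degrees(r.x[2]).round(1),r.x[3:].round(4),round(r.fun,4)
E
python3 - <<'E'
from rect import *
print(fitknob('w5.png',[.5139,.0015,.1036],-.3292,[-.002,0,-1],(267,301),dbg='d5.png'))
print(fitknob('w6.png',[.5156,-.0065,.1043],-1.109,[0,0,-1],(257,286),dbg='d6.png'))
print(fitknob('w9.png',[.5138,-.0022,.104],-1.3638,[-.001,.001,-1],(261,283),dbg='d9.png'))
a=[cv2.imread('pics/d%d.png'%k) for k in(5,6,9)];cv2.imwrite('pics/dd.png',cv2.resize(np.hstack(a),None,fx=.53,fy=.53))
E
```

```text
(array([ 0.5161, -0.0078]), np.float64(1.5), array([ 0.0176,  0.0018, -0.0027]), np.float64(0.01))
(array([ 0.5148, -0.0079]), np.float64(0.6), array([ 0.0177,  0.0018, -0.0034]), np.float64(0.0093))
(array([ 0.5145, -0.0047]), np.float64(1.4), array([ 0.0177,  0.0018, -0.0031]), np.float64(0.009))
```

View pics/dd.png

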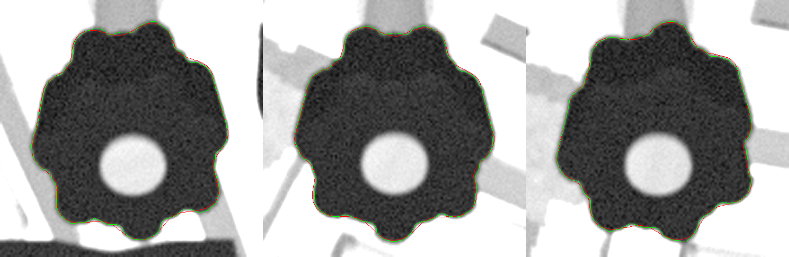

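```bash
python3 - <<'E'
from rect import *
print(fitknob('w1.png',[.5172,-.0573,.2409],1.571,[-.001,.001,-1],(258,184),win=36,dbg='d1.png',thr=90))
E
```

```text
(array([ 0.5161, -0.0554]), np.float64(9.7), array([ 0.0175,  0.0016, -0.0009]), np.float64(0.0122))
```

View pics/d1.png

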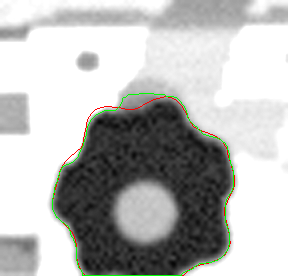

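Emit:
step_arm([
  [0.003, -0.002, -0.005, 0, 0, 0.025, 60],
  [0.003, -0.002, -0.005, 0, 0, 0.025, 60],
  [0.003, -0.002, -0.005, 0, 0, 0.025, 255],
  [0.003, -0.002, -0.005, 0, 0, 0.025, 255],
  [0.003, -0.002, -0.005, 0, 0, 0.025, 255],
  [0.003, -0.002, -0.005, 0, 0, 0.025, 255],
  [0.003, -0.002, -0.005, 0, 0, 0.025, 255],
])

```text
time: 15.65
tool_pos: [0.5155, -0.0034, 0.1021]
tool_rot: [-0.0, 0.993, 0.122, -0.0]
contact_force: [-1.9, 1.0, 2.9]
gripper_width: 0.444
```

```bash
python3 -c "
from h import *
st()"
```

```text
t 15.65 j [-0.151, -0.093, 1.98, 0.0, 1.254, 1.175] p [0.5155, -0.0034, 0.1021] jaw -1.3267 z [-0.0, 0.0, -1.0] F [-1.9, 0.98, 2.94] M [0.2, 0.375, -0.018] w 0.444
```

Emit:
step_arm([
  [0, 0, 0, 0, 0, -0.03, 255],
])

```text
time: 15.75
tool_pos: [0.5155, -0.0034, 0.1021]
tool_rot: [0.0, 0.995, 0.1, -0.0]
contact_force: [-2.3, 1.8, 3.3]
gripper_width: 0.439
```

```bash
python3 -c "
from h import *
st()"
```

```text
t 15.75 j [-0.151, -0.093, 1.98, -0.0, 1.254, 1.22] p [0.5155, -0.0034, 0.1021] jaw -1.3705 z [-0.0, -0.0, -1.0] F [-2.28, 1.79, 3.34] M [0.096, 0.282, -0.129] w 0.439
```

Emit:
step_arm([
  [0, 0, 0, 0, 0, -0.03, 255],
])

```text
time: 15.85
tool_pos: [0.5156, -0.0034, 0.1021]
tool_rot: [0.0, 0.997, 0.077, -0.0]
contact_force: [-1.0, 1.5, 4.5]
gripper_width: 0.445
```

```bash
python3 -c "
from h import *
st()"
```

```text
t 15.85 j [-0.151, -0.093, 1.98, -0.0, 1.254, 1.267] p [0.5156, -0.0034, 0.1021] jaw -1.4176 z [-0.0, -0.0, -1.0] F [-1.04, 1.52, 4.52] M [0.173, 0.336, 0.808] w 0.445
```

Emit:
step_arm([
  [0, 0, 0, 0, 0, 0, 255],
])

```text
time: 15.95
tool_pos: [0.5156, -0.0034, 0.1021]
tool_rot: [0.0, 0.997, 0.078, 0.0]
contact_force: [-2.8, 1.6, 4.1]
gripper_width: 0.442
```

```bash
python3 -c "
from h import *
f=wrist('w10.png')"
```

```text
t 15.95 j [-0.151, -0.093, 1.98, -0.0, 1.254, 1.264] p [0.5156, -0.0034, 0.1021] jaw -1.415 z [0.0, -0.0, -1.0] F [-2.8, 1.58, 4.14] M [0.186, 0.354, 0.405] w 0.442
```

Emit:
step_arm([
  [0, 0, 0, 0, 0, -0.03, 255],
])

```text
time: 16.1
tool_pos: [0.5157, -0.0034, 0.1021]
tool_rot: [0.0, 0.998, 0.055, 0.0]
contact_force: [-2.6, 0.4, 4.1]
gripper_width: 0.44
```

```bash
python3 -c "
from h import *
st()"
```

```text
t 16.1 j [-0.151, -0.093, 1.98, 0.0, 1.254, 1.31] p [0.5157, -0.0034, 0.1021] jaw -1.461 z [0.0, -0.0, -1.0] F [-2.58, 0.41, 4.06] M [0.144, 0.364, -0.002] w 0.44
```

Emit:
step_arm([
  [0, 0, 0, 0, 0, -0.03, 255],
])

```text
time: 16.2
tool_pos: [0.5156, -0.0034, 0.1021]
tool_rot: [0.0, 0.999, 0.033, 0.0]
contact_force: [-1.5, 2.0, 4.0]
gripper_width: 0.444
```

```bash
python3 -c "
from h import *
f=wrist('w11.png')"
```

```text
t 16.2 j [-0.151, -0.093, 1.98, -0.0, 1.254, 1.355] p [0.5156, -0.0034, 0.1021] jaw -1.5056 z [0.0, -0.0, -1.0] F [-1.52, 2.02, 4.01] M [0.31, 0.317, 1.822] w 0.444
```

View pics/w11.png

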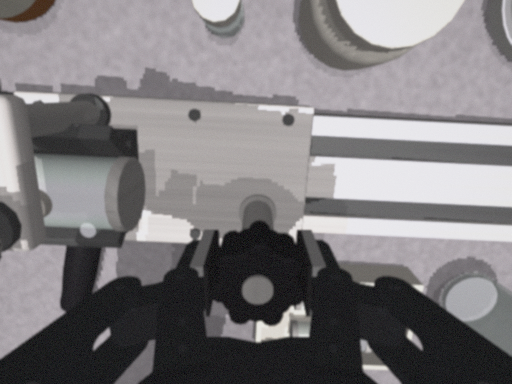

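```bash
cat >> rect.py <<'E'
def fitgrip(png,p,jaw,zv,uv,thr=60,dbg=None):
    f=cam(p,jaw,zv);im=cv2.imread('pics/'+png);sc=4
    u0,u1,v0,v1=int(uv[0])-37,int(uv[0])+38,int(uv[1])-2,int(uv[1])+43
    g=cv2.cvtColor(im,cv2.COLOR_BGR2GRAY)[v0:v1,u0:u1]
    G=cv2.resize(g,None,fx=sc,fy=sc,interpolation=cv2.INTER_CUBIC);d=(G<thr).astype(np.uint8)
    cu=int((uv[0]-u0)*sc),int((uv[1]-v0)*sc);cv2.circle(d,cu,18*sc,1,-1)
    c=atz(f,uv,.138)
    def cost(q): return np.mean(model(f,c[0]+q[0],c[1]+q[1],q[2],.0177,.0018,.1348,sc,(u0,v0),d.shape)!=d)
    r=differential_evolution(cost,[(-.003,.003),(-.003,.003),(0,2*np.pi/7)],seed=1,maxiter=50,popsize=14,polish=False)
    if dbg:
        q=r.x;m=model(f,c[0]+q[0],c[1]+q[1],q[2],.0177,.0018,.1348,sc,(u0,v0),d.shape)
        o=cv2.cvtColor(np.clip(G.astype(int)*2,0,255).astype(np.uint8),cv2.COLOR_GRAY2BGR)
        for M_,col in((m,(0,0,255)),(d,(0,255,0))):cv2.drawContours(o,cv2.findContours(M_,0,2)[0],-1,col,1)
        cv2.imwrite('pics/'+dbg,o)
    return (c[:2]+r.x[:2]).round(4),np.degrees(r.x[2]).round(1),round(r.fun,4)
E
python3 - <<'E'
from rect import *
L=[('w2.png',[0.5161,-0.0563,0.1058],1.5909,[.002,0,-1],(257,284)),
('w3.png',[.5154,-.0031,.1058],.989,[.002,-.007,-1],(257,285)),
('w4.png',[.5152,-.0010,.1055],.0898,[.001,-.002,-1],(257,288)),
('w5.png',[.5139,.0015,.1036],-.3292,[-.002,0,-1],(267,301)),
('w7.png',[.5181,-.0023,.1046],-1.2578,[.007,-.003,-1],(259,291)),
('w8.png',[.5171,-.0028,.1047],-1.3647,[.009,-.004,-1],(259,289)),
('w10.png',[.5156,-.0034,.1021],-1.415,[0,0,-1],(258,289)),
('w11.png',[.5156,-.0034,.1021],-1.5056,[0,0,-1],(258,289))]
for a in L: print(a[0],*fitgrip(*a,dbg='g_'+a[0]))
E
```

```text
w2.png [ 0.5178 -0.055 ] 9.4 0.0113
w3.png [ 0.5176 -0.0029] 25.8 0.0134
w4.png [ 0.5164 -0.0045] 2.2 0.0193
w5.png [ 0.5159 -0.008 ] 1.5 0.1033
w7.png [ 0.5145 -0.0048] 0.6 0.0173
w8.png [ 0.5143 -0.0047] 1.9 0.0164
w10.png [ 0.5142 -0.0047] 1.9 0.0132
w11.png [ 0.514  -0.0045] 0.9 0.0151
```

The knob phase has stayed at about 1.2° since it had turned 1.04 rad, even under up to 1.8 N m, so it's at its hard end. I'll test whether the carriage is really locked with a small tug away from the stop.

Emit:
step_arm([
  [0, -0.002, 0, 0, 0, 0, 255],
  [0, -0.003, 0, 0, 0, 0, 255],
  [0, -0.003, 0, 0, 0, 0, 255],
])

```text
time: 16.55
tool_pos: [0.5157, -0.0049, 0.102]
tool_rot: [-0.0, 0.999, 0.033, 0.0]
contact_force: [-2.3, 3.0, 4.3]
gripper_width: 0.44
```

```bash
python3 - <<'E'
from rect import *
s,R=st();f=eyes.grab_frame('wrist');save(f,'w12.png');Rm=R.as_matrix()
print(fitgrip('w12.png',s['tool_pos'],np.arctan2(Rm[1,1],Rm[0,1]),Rm[:,2],(258,289)))
E
```

```text
t 16.55 j [-0.154, -0.093, 1.98, 0.0, 1.254, 1.351] p [0.5157, -0.0049, 0.102] jaw -1.5045 z [0.0, 0.0, -1.0] F [-2.33, 2.97, 4.34] M [0.461, 0.342, 1.64] w 0.44
(array([ 0.514 , -0.0059]), np.float64(1.5), np.float64(0.0145))
```

The carriage still slides at about 2–3 N, so it's not locked even though the knob won't go further. I'll diagnose by turning it anticlockwise a little to see whether it follows.

Emit:
step_arm([
  [0, 0, 0, 0, 0, 0.05, 255],
  [0, 0, 0, 0, 0, 0.1, 255],
  [0, 0, 0, 0, 0, 0.15, 255],
  [0, 0, 0, 0, 0, 0.2, 255],
  [0, 0, 0, 0, 0, 0.25, 255],
  [0, 0, 0, 0, 0, 0.3, 255],
  [0, 0, 0, 0, 0, 0.3, 255],
])

```text
time: 17.3
tool_pos: [0.5157, -0.0052, 0.1021]
tool_rot: [-0.0, 0.967, 0.253, 0.0]
contact_force: [-3.4, 1.0, 5.0]
gripper_width: 0.442
```

```bash
cat >> rect.py <<'E'
def gk(name,uv=(258,289)):
    s,R=st();f=eyes.grab_frame('wrist');save(f,name);Rm=R.as_matrix()
    print(fitgrip(name,s['tool_pos'],np.arctan2(Rm[1,1],Rm[0,1]),Rm[:,2],uv,dbg='g_'+name))
E
python3 - <<'E'
from rect import *
gk('w13.png')
E
```

```text
t 17.3 j [-0.155, -0.093, 1.98, 0.001, 1.254, 0.904] p [0.5157, -0.0052, 0.1021] jaw -1.0589 z [0.0, 0.001, -1.0] F [-3.41, 1.0, 5.02] M [0.24, 0.383, 0.018] w 0.442
(array([ 0.5147, -0.0067]), np.float64(26.2), np.float64(0.0174))
```

View pics/w13.png

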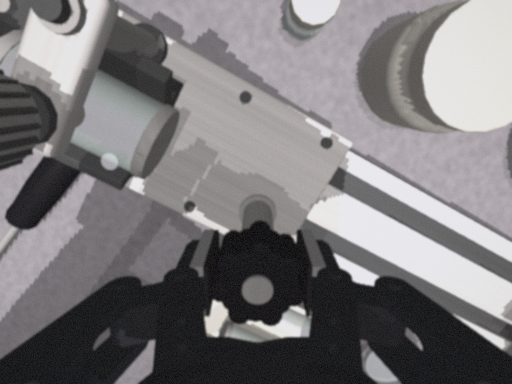

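```bash
cat > plate.py <<'E'
from rect import *
P=[('w3.png',[.5154,-.0031,.1058],.989,[.002,-.007,-1]),
('w4.png',[.5152,-.0010,.1055],.0898,[.001,-.002,-1]),
('w5.png',[.5139,.0015,.1036],-.3292,[-.002,0,-1]),
('w6.png',[.5156,-.0065,.1043],-1.109,[0,0,-1]),
('w7.png',[.5181,-.0023,.1046],-1.2578,[.007,-.003,-1]),
('w9.png',[.5138,-.0022,.104],-1.3638,[-.001,.001,-1]),
('w11.png',[.5156,-.0034,.1021],-1.5056,[0,0,-1]),
('w12.png',[.5157,-.0049,.102],-1.5045,[0,0,-1]),
('w13.png',[.5157,-.0052,.1021],-1.0589,[0,.001,-1])]
for n,p,j,z in P:
    f=cam(p,j,z);S=300;out=None
    q=np.array([[.50,.02],[.60,.02],[.60,-.08],[.50,-.08]])  # right=+x, up=+y
    src=proj(f,np.c_[q,np.full(4,.055)]).astype(np.float32)
    D=cv2.getPerspectiveTransform(src,np.float32([[0,0],[S,0],[S,S],[0,S]]))
    im=cv2.warpPerspective(cv2.imread('pics/'+n),D,(S,S),flags=cv2.INTER_CUBIC)
    g=cv2.cvtColor(im,cv2.COLOR_BGR2GRAY)
    b=cv2.SimpleBlobDetector_Params();b.filterByArea=True;b.minArea=30;b.maxArea=400;b.minThreshold=20;b.maxThreshold=140;b.filterByInertia=False;b.minCircularity=.6;b.filterByCircularity=True
    k=cv2.SimpleBlobDetector_create(b).detect(g)
    print(n,[( round(.50+a.pt[0]/3000,4),round(.02-a.pt[1]/3000,4),round(a.size,1)) for a in k])
    cv2.imwrite('pics/p_'+n,im)
E
python3 plate.py
```

```text
w3.png []
w4.png [(0.5758, -0.0177, 20.9)]
w5.png [(0.5758, -0.021, 21.1)]
w6.png [(0.575, -0.0214, 20.9)]
w7.png [(0.5748, -0.0185, 19.9)]
w9.png [(0.5747, -0.0187, 20.6)]
w11.png [(0.5745, -0.0186, 20.5)]
w12.png [(0.5746, -0.02, 20.6)]
w13.png [(0.575, -0.0205, 20.3)]
```

Plate-hole measurements confirm it: the carriage moves with about 3 N while the knob sits at that wall. The knob follows anticlockwise well. I'll push back to the stop and record the torque profile while turning clockwise again in small steps.

Emit:
step_arm([
  [0, 0.003, 0, 0, 0, 0, 255],
  [0, 0.005, 0, 0, 0, 0, 255],
  [0, 0.006, 0, 0, 0, 0, 255],
  [0, 0.006, 0, 0, 0, 0, 255],
])

```text
time: 17.75
tool_pos: [0.5157, -0.0032, 0.1021]
tool_rot: [0.001, 0.968, 0.253, -0.0]
contact_force: [-2.7, -2.6, 4.9]
gripper_width: 0.437
```

```bash
python3 -c "
from h import *
st()"
```

```text
t 17.75 j [-0.15, -0.093, 1.98, -0.002, 1.254, 0.911] p [0.5157, -0.0032, 0.1021] jaw -1.0597 z [0.0, -0.002, -1.0] F [-2.71, -2.55, 4.93] M [-0.272, 0.484, 0.029] w 0.437
```

Emit:
step_arm([
  [0, 0, 0, 0, 0, -0.04, 255],
  [0, 0, 0, 0, 0, -0.08, 255],
  [0, 0, 0, 0, 0, -0.08, 255],
])

```text
time: 18.05
tool_pos: [0.5157, -0.0032, 0.1021]
tool_rot: [0.001, 0.981, 0.194, -0.0]
contact_force: [-2.3, -2.3, 5.2]
gripper_width: 0.442
```

```bash
python3 -c "
from h import *
st()"
```

```text
t 18.05 j [-0.15, -0.093, 1.98, -0.002, 1.254, 1.032] p [0.5157, -0.0032, 0.1021] jaw -1.181 z [0.0, -0.002, -1.0] F [-2.28, -2.26, 5.17] M [-0.291, 0.468, -0.041] w 0.442
```

Emit:
step_arm([
  [0, 0, 0, 0, 0, -0.04, 255],
  [0, 0, 0, 0, 0, -0.08, 255],
  [0, 0, 0, 0, 0, -0.08, 255],
])

```text
time: 18.35
tool_pos: [0.5157, -0.0032, 0.1021]
tool_rot: [0.001, 0.991, 0.135, -0.0]
contact_force: [-2.9, -2.2, 5.4]
gripper_width: 0.443
```

```bash
python3 -c "
from rect import *
gk('w14.png')"
```

```text
t 18.35 j [-0.15, -0.093, 1.98, -0.002, 1.253, 1.152] p [0.5157, -0.0032, 0.1021] jaw -1.3009 z [0.0, -0.002, -1.0] F [-2.88, -2.17, 5.39] M [-0.31, 0.495, -0.043] w 0.443
(array([ 0.5144, -0.0047]), np.float64(11.2), np.float64(0.0172))
```

Emit:
step_arm([
  [0, 0, 0, 0, 0, -0.04, 255],
  [0, 0, 0, 0, 0, -0.08, 255],
  [0, 0, 0, 0, 0, -0.08, 255],
])

```text
time: 18.7
tool_pos: [0.5157, -0.0032, 0.102]
tool_rot: [0.001, 0.997, 0.075, 0.0]
contact_force: [-2.5, -2.8, 5.4]
gripper_width: 0.439
```

```bash
python3 -c "
from rect import *
gk('w15.png')"
```

```text
t 18.7 j [-0.15, -0.093, 1.98, -0.002, 1.253, 1.272] p [0.5157, -0.0032, 0.102] jaw -1.4209 z [0.0, -0.002, -1.0] F [-2.47, -2.79, 5.42] M [-0.29, 0.406, -0.066] w 0.439
(array([ 0.5142, -0.0047]), np.float64(5.3), np.float64(0.016))
```

Emit:
step_arm([
  [0, 0, 0, 0, 0, -0.04, 255],
  [0, 0, 0, 0, 0, -0.06, 255],
  [0, 0, 0, 0, 0, -0.06, 255],
])

```text
time: 19.05
tool_pos: [0.5164, -0.0032, 0.1021]
tool_rot: [0.001, 1.0, 0.031, 0.001]
contact_force: [1.3, -3.8, 3.6]
gripper_width: 0.44
```

```bash
python3 -c "
from rect import *
gk('w16.png')"
```

```text
t 19.05 j [-0.15, -0.092, 1.98, -0.002, 1.251, 1.36] p [0.5164, -0.0032, 0.1021] jaw -1.5091 z [0.002, -0.002, -1.0] F [1.32, -3.75, 3.61] M [-0.661, -0.123, -0.03] w 0.44
(array([ 0.5141, -0.0044]), np.float64(2.3), np.float64(0.0157))
```

Emit:
step_arm([
  [0, 0, 0, 0, 0, -0.03, 255],
  [0, 0, 0, 0, 0, -0.04, 255],
  [0, 0, 0, 0, 0, -0.04, 255],
])

```text
time: 19.4
tool_pos: [0.5171, -0.0033, 0.1021]
tool_rot: [0.001, 1.0, 0.002, 0.002]
contact_force: [4.3, -4.7, -0.4]
gripper_width: 0.44
```

```bash
python3 -c "
from rect import *
gk('w17.png')"
```

```text
t 19.4 j [-0.149, -0.092, 1.98, -0.002, 1.25, 1.417] p [0.5171, -0.0033, 0.1021] jaw -1.566 z [0.004, -0.003, -1.0] F [4.27, -4.66, -0.37] M [-0.695, -0.568, 0.623] w 0.44
(array([ 0.514 , -0.0043]), np.float64(1.3), np.float64(0.0181))
```

Knob tracking slows gradually over the last few degrees and the hand walks sideways. That means resistance is rising while the grip slips, rather than a clean wall. I'll release, re-centre precisely, and try again with the best grip and no side load.

Emit:
step_arm([
  [0, 0, 0, 0, 0, 0, 60],
  [0, 0, 0, 0, 0, 0, 60],
  [0, 0, 0, 0, 0, 0, 60],
  [0, 0, 0, 0, 0, 0, 60],
])

```text
time: 19.85
tool_pos: [0.5153, -0.0018, 0.1014]
tool_rot: [-0.0, 1.0, 0.002, -0.0]
contact_force: [-0.2, 0.5, -0.0]
gripper_width: 0.764
```

```bash
cat >> rect.py <<'E'
def ok(name,dbg=None):
    s,R=st();f=eyes.grab_frame('wrist');save(f,name);Rm=R.as_matrix();jaw=np.arctan2(Rm[1,1],Rm[0,1])
    g=cv2.GaussianBlur(cv2.cvtColor(cv2.imread('pics/'+name),cv2.COLOR_BGR2GRAY),(0,0),1.5)
    sub=g[255:325,220:300];_,lab,stt,cen=cv2.connectedComponentsWithStats((sub>75).astype(np.uint8))
    # blob nearest expected
    best=min([k for k in range(1,len(stt)) if 300<stt[k][4]<1500],key=lambda k:np.hypot(*(cen[k]-[38,30])))
    uv=cen[best]+[220,255];print('disc',uv.round(1))
    r=fitknob(name,s['tool_pos'],jaw,Rm[:,2],uv,dbg=dbg);print('knob',r)
    c=np.r_[r[0],.126]; d=Rm.T@(c-s['tool_pos']);print('tool-frame xy (bias: true = this + [?])',d[:2].round(4),'jawdeg',np.degrees(jaw).round(1))
E
python3 - <<'E'
from rect import *
ok('w18.png',dbg='d18.png')
E
```

```text
t 19.85 j [-0.148, -0.092, 1.981, 0.0, 1.253, 1.418] p [0.5153, -0.0018, 0.1014] jaw -1.5667 z [-0.001, 0.001, -1.0] F [-0.23, 0.54, -0.0] M [0.014, -0.004, 0.04] w 0.764
disc [261.2 290. ]
knob (array([ 0.514 , -0.0044]), np.float64(1.1), array([ 0.0179,  0.0018, -0.0034]), np.float64(0.0101))
tool-frame xy (bias: true = this + [?]) [-0.0013  0.0026] jawdeg -89.8
```

View pics/w18.png

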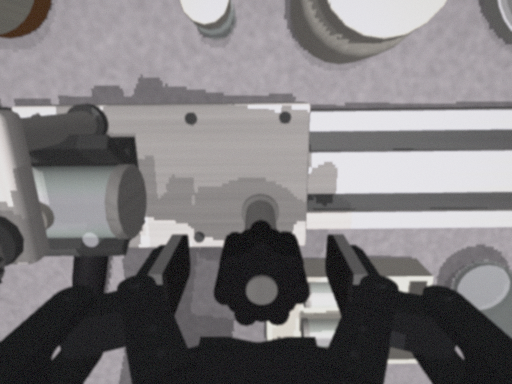

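It stopped at the same 1.1° again. I'll measure the knob's full range (2.4 rad) by turning it anticlockwise to the other end, to tell whether this wall is 0 or something else.

Emit:
step_arm([
  [0, -0.003, 0, 0, 0, 0.08, 60],
  [0, -0.003, 0, 0, 0, 0.16, 60],
  [0, -0.003, 0, 0, 0, 0.16, 255],
  [0, -0.003, 0, 0, 0, 0.16, 255],
  [0, -0.003, 0, 0, 0, 0.16, 255],
  [0, -0.003, 0, 0, 0, 0.16, 255],
  [0, -0.003, 0, 0, 0, 0.16, 255],
])

```text
time: 20.6
tool_pos: [0.5155, -0.0034, 0.102]
tool_rot: [-0.0, 0.993, 0.122, -0.0]
contact_force: [-1.9, 0.0, 2.4]
gripper_width: 0.442
```

Emit:
step_arm([
  [0, 0, 0, 0, 0, 0.08, 255],
  [0, 0, 0, 0, 0, 0.16, 255],
  [0, 0, 0, 0, 0, 0.24, 255],
  [0, 0, 0, 0, 0, 0.32, 255],
  [0, 0, 0, 0, 0, 0.4, 255],
  [0, 0, 0, 0, 0, 0.48, 255],
  [0, 0, 0, 0, 0, 0.56, 255],
  [0, 0, 0, 0, 0, 0.64, 255],
  [0, 0, 0, 0, 0, 0.7, 255],
  [0, 0, 0, 0, 0, 0.7, 255],
])

```text
time: 21.6
tool_pos: [0.5155, -0.0033, 0.102]
tool_rot: [-0.0, 0.798, 0.603, -0.0]
contact_force: [-3.0, 1.7, 3.6]
gripper_width: 0.441
```

```bash
python3 -c "
from rect import *
gk('w19.png')"
```

```text
t 21.6 j [-0.151, -0.093, 1.98, 0.0, 1.254, 0.126] p [0.5155, -0.0033, 0.102] jaw -0.2768 z [-0.0, 0.0, -1.0] F [-2.97, 1.75, 3.64] M [0.248, 0.482, 0.085] w 0.441
(array([ 0.5161, -0.0051]), np.float64(9.6), np.float64(0.0135))
```

Emit:
step_arm([
  [0, 0, 0, 0, 0, 0.08, 255],
  [0, 0, 0, 0, 0, 0.16, 255],
  [0, 0, 0, 0, 0, 0.24, 255],
  [0, 0, 0, 0, 0, 0.32, 255],
  [0, 0, 0, 0, 0, 0.4, 255],
  [0, 0, 0, 0, 0, 0.48, 255],
  [0, 0, 0, 0, 0, 0.5, 255],
])

```text
time: 22.35
tool_pos: [0.5154, -0.0034, 0.102]
tool_rot: [-0.0, 0.522, 0.853, -0.0]
contact_force: [-4.4, 2.7, 4.5]
gripper_width: 0.445
```

```bash
python3 -c "
from rect import *
gk('w20.png')"
```

```text
t 22.35 j [-0.151, -0.093, 1.981, 0.0, 1.254, -0.624] p [0.5154, -0.0034, 0.102] jaw 0.473 z [-0.001, 0.0, -1.0] F [-4.4, 2.74, 4.45] M [0.277, 0.57, -0.016] w 0.445
(array([ 0.5171, -0.004 ]), np.float64(1.2), np.float64(0.0162))
```

Emit:
step_arm([
  [0, 0, 0, 0, 0, 0.04, 255],
  [0, 0, 0, 0, 0, 0.07, 255],
  [0, 0, 0, 0, 0, 0.07, 255],
])

```text
time: 22.7
tool_pos: [0.5154, -0.0034, 0.102]
tool_rot: [-0.0, 0.477, 0.879, -0.0]
contact_force: [-4.2, 1.9, 4.5]
gripper_width: 0.438
```

```bash
python3 -c "
from rect import *
gk('w21.png')"
```

```text
t 22.7 j [-0.151, -0.093, 1.981, 0.0, 1.254, -0.727] p [0.5154, -0.0034, 0.102] jaw 0.5762 z [-0.001, 0.0, -1.0] F [-4.22, 1.86, 4.53] M [0.322, 0.614, 0.061] w 0.438
(array([ 0.5172, -0.004 ]), np.float64(7.8), np.float64(0.0143))
```

Emit:
step_arm([
  [0, 0, 0, 0, 0, 0.08, 255],
  [0, 0, 0, 0, 0, 0.16, 255],
  [0, 0, 0, 0, 0, 0.24, 255],
  [0, 0, 0, 0, 0, 0.24, 255],
])

```text
time: 23.15
tool_pos: [0.5153, -0.0035, 0.102]
tool_rot: [-0.0, 0.311, 0.95, -0.0]
contact_force: [-3.8, 2.4, 4.9]
gripper_width: 0.441
```

```bash
python3 -c "
from rect import *
gk('w22.png')"
```

```text
t 23.15 j [-0.151, -0.093, 1.981, -0.0, 1.255, -1.089] p [0.5153, -0.0035, 0.102] jaw 0.9374 z [-0.001, 0.0, -1.0] F [-3.76, 2.44, 4.95] M [0.32, 0.659, 0.06] w 0.441
(array([ 0.5176, -0.0033]), np.float64(27.4), np.float64(0.0143))
```

Travel from the wall is already 2.26 rad, so the wall is near 0. A little further will find the open end and measure it exactly.

Emit:
step_arm([
  [0, 0, 0, 0, 0, 0.04, 255],
  [0, 0, 0, 0, 0, 0.07, 255],
  [0, 0, 0, 0, 0, 0.09, 255],
  [0, 0, 0, 0, 0, 0.11, 255],
  [0, 0, 0, 0, 0, 0.13, 255],
])

```text
time: 23.7
tool_pos: [0.516, -0.0037, 0.102]
tool_rot: [0.001, 0.219, 0.976, 0.0]
contact_force: [-0.6, 0.5, 3.3]
gripper_width: 0.442
```

```bash
python3 -c "
from rect import *
gk('w23.png')"
```

```text
t 23.7 j [-0.152, -0.092, 1.98, 0.0, 1.252, -1.282] p [0.516, -0.0037, 0.102] jaw 1.1299 z [0.001, 0.0, -1.0] F [-0.59, 0.51, 3.26] M [0.059, 0.181, -1.697] w 0.442
(array([ 0.5175, -0.003 ]), np.float64(35.9), np.float64(0.0112))
```

The open end is 2.40 rad from the wall, so that wall is exactly 0 (fully tight) and the knob had been at its hard end. I'll bring it back to 0 with a light push on the stop and then retest how firmly the carriage holds.

Emit:
step_arm([
  [0, 0, 0, 0, 0, -0.09, 255],
  [0, 0, 0, 0, 0, -0.18, 255],
  [0, 0, 0, 0, 0, -0.27, 255],
  [0, 0, 0, 0, 0, -0.36, 255],
  [0, 0, 0, 0, 0, -0.45, 255],
  [0, 0, 0, 0, 0, -0.54, 255],
  [0, 0, 0, 0, 0, -0.63, 255],
  [0, 0, 0, 0, 0, -0.72, 255],
  [0, 0, 0, 0, 0, -0.8, 255],
  [0, 0, 0, 0, 0, -0.8, 255],
])

```text
time: 24.75
tool_pos: [0.5154, -0.004, 0.102]
tool_rot: [0.0, 0.73, 0.683, -0.001]
contact_force: [-4.7, -2.2, 5.0]
gripper_width: 0.437
```

Emit:
step_arm([
  [0, 0.002, 0, 0, 0, -0.09, 255],
  [0, 0.003, 0, 0, 0, -0.18, 255],
  [0, 0.003, 0, 0, 0, -0.27, 255],
  [0, 0.003, 0, 0, 0, -0.36, 255],
  [0, 0.003, 0, 0, 0, -0.45, 255],
  [0, 0.003, 0, 0, 0, -0.5, 255],
  [0, 0.003, 0, 0, 0, -0.5, 255],
])

```text
time: 25.45
tool_pos: [0.515, -0.0037, 0.102]
tool_rot: [0.001, 0.929, 0.369, -0.002]
contact_force: [-5.3, -6.4, 6.7]
gripper_width: 0.442
```

```bash
python3 -c "
from rect import *
gk('w24.png')"
```

```text
t 25.45 j [-0.15, -0.093, 1.981, -0.004, 1.255, 0.667] p [0.515, -0.0037, 0.102] jaw -0.8152 z [-0.002, -0.004, -1.0] F [-5.33, -6.43, 6.69] M [-0.746, 0.857, -0.047] w 0.442
(array([ 0.5154, -0.0054]), np.float64(27.3), np.float64(0.0141))
```

Emit:
step_arm([
  [0, 0, 0, 0, 0, -0.06, 255],
  [0, 0, 0, 0, 0, -0.12, 255],
  [0, 0, 0, 0, 0, -0.18, 255],
  [0, 0, 0, 0, 0, -0.22, 255],
  [0, 0, 0, 0, 0, -0.26, 255],
  [0, 0, 0, 0, 0, -0.29, 255],
  [0, 0, 0, 0, 0, -0.31, 255],
])

```text
time: 26.2
tool_pos: [0.5149, -0.0035, 0.102]
tool_rot: [0.001, 0.989, 0.145, -0.001]
contact_force: [-7.0, -5.3, 6.6]
gripper_width: 0.438
```

```bash
python3 -c "
from rect import *
gk('w25.png')"
```

```text
t 26.2 j [-0.149, -0.093, 1.981, -0.004, 1.256, 1.132] p [0.5149, -0.0035, 0.102] jaw -1.2802 z [-0.002, -0.003, -1.0] F [-7.02, -5.26, 6.61] M [-0.522, 0.949, 0.081] w 0.438
(array([ 0.5145, -0.0048]), np.float64(1.9), np.float64(0.0174))
```

Emit:
step_arm([
  [0, -0.008, 0, 0, 0, 0, 255],
])

```text
time: 26.35
tool_pos: [0.5149, -0.0057, 0.102]
tool_rot: [-0.001, 0.989, 0.145, -0.001]
contact_force: [-6.0, 2.7, 7.4]
gripper_width: 0.437
```

Emit:
step_arm([
  [0, 0, 0, 0, 0, 0, 255],
])

```text
time: 26.45
tool_pos: [0.5149, -0.0063, 0.102]
tool_rot: [-0.0, 0.989, 0.145, -0.001]
contact_force: [-6.2, 0.4, 7.0]
gripper_width: 0.439
```

Emit:
step_arm([
  [0, 0, 0, 0, 0, 0, 255],
])

```text
time: 26.55
tool_pos: [0.5149, -0.0063, 0.102]
tool_rot: [0.0, 0.989, 0.145, -0.001]
contact_force: [-6.5, -0.4, 6.9]
gripper_width: 0.441
```

```bash
cat >> rect.py <<'E'
def hole(n,p,j,z):
    f=cam(p,j,z);S=300
    q=np.array([[.50,.02],[.60,.02],[.60,-.08],[.50,-.08]])
    D=cv2.getPerspectiveTransform(proj(f,np.c_[q,np.full(4,.055)]).astype(np.float32),np.float32([[0,0],[S,0],[S,S],[0,S]]))
    g=cv2.cvtColor(cv2.warpPerspective(cv2.imread('pics/'+n),D,(S,S),flags=cv2.INTER_CUBIC),cv2.COLOR_BGR2GRAY)
    b=cv2.SimpleBlobDetector_Params();b.filterByArea=True;b.minArea=30;b.maxArea=400;b.minThreshold=20;b.maxThreshold=140;b.filterByInertia=False;b.minCircularity=.6;b.filterByCircularity=True
    return [(round(.50+a.pt[0]/3000,4),round(.02-a.pt[1]/3000,4)) for a in cv2.SimpleBlobDetector_create(b).detect(g)]
def gk(name,uv=(258,289)):
    s,R=st();f=eyes.grab_frame('wrist');save(f,name);Rm=R.as_matrix();a=(name,s['tool_pos'],np.arctan2(Rm[1,1],Rm[0,1]),Rm[:,2])
    print(fitgrip(*a,uv,dbg='g_'+name),'hole',hole(*a))
E
python3 -c "
from rect import *
print(hole('w25.png',[.5149,-.0035,.102],-1.2802,[-.002,-.003,-1]))
gk('w26.png')"
```

```text
[(0.5749, -0.0186)]
t 26.55 j [-0.156, -0.093, 1.981, -0.001, 1.256, 1.123] p [0.5149, -0.0063, 0.102] jaw -1.2789 z [-0.002, -0.001, -1.0] F [-6.49, -0.42, 6.91] M [-0.006, 0.838, -0.058] w 0.441
(array([ 0.5145, -0.0076]), np.float64(1.5), np.float64(0.0171)) hole [(0.5748, -0.0213)]
```

View pics/w26.png

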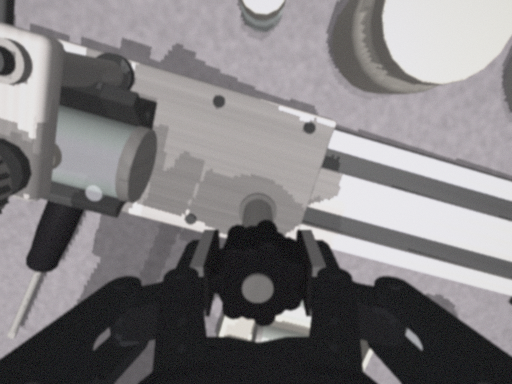

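The carriage really does move, but the residual force decays to zero like creep, unlike the steady 2 N of dry friction. A constant-speed pull will decide it: about 2 N if loose, far more if locked.

Emit:
step_arm([
  [0, -0.01, 0, 0, 0, 0, 255],
  [0, -0.02, 0, 0, 0, 0, 255],
])

```text
time: 26.8
tool_pos: [0.515, -0.0155, 0.1019]
tool_rot: [-0.001, 0.989, 0.146, -0.001]
contact_force: [-4.3, 3.0, 6.8]
gripper_width: 0.444
```

Emit:
step_arm([
  [0, -0.01, 0, 0, 0, 0, 255],
])

```text
time: 26.9
tool_pos: [0.5151, -0.0206, 0.102]
tool_rot: [-0.001, 0.989, 0.146, -0.001]
contact_force: [-4.2, 3.3, 5.7]
gripper_width: 0.445
```

```bash
python3 -c "
from rect import *
gk('w27.png')"
```

```text
t 26.9 j [-0.185, -0.092, 1.98, 0.001, 1.255, 1.093] p [0.5151, -0.0206, 0.102] jaw -1.2785 z [-0.001, 0.001, -1.0] F [-4.17, 3.29, 5.73] M [0.323, 0.667, 0.01] w 0.445
(array([ 0.5148, -0.022 ]), np.float64(2.1), np.float64(0.0158)) hole [(0.5749, -0.0356)]
```

The carriage is definitely loose at the clockwise end (3 N at 50 mm/s). Before trusting anything else I'll bring it back to the stop and run the same tug test near the other end of the knob's travel, to see which end actually clamps.

Emit:
step_arm([
  [0, 0.006, 0, 0, 0, 0.08, 255],
  [0, 0.014, 0, 0, 0, 0.16, 255],
  [0, 0.022, 0, 0, 0, 0.25, 255],
  [0, 0.028, 0, 0, 0, 0.34, 255],
  [0, 0.033, 0, 0, 0, 0.43, 255],
  [0, 0.036, 0, 0, 0, 0.52, 255],
  [0, 0.037, 0, 0, 0, 0.61, 255],
  [0, 0.037, 0, 0, 0, 0.7, 255],
  [0, 0.037, 0, 0, 0, 0.79, 255],
  [0, 0.037, 0, 0, 0, 0.82, 255],
])

```text
time: 27.95
tool_pos: [0.5154, -0.0039, 0.102]
tool_rot: [0.001, 0.723, 0.691, -0.001]
contact_force: [-3.7, -4.0, 4.7]
gripper_width: 0.44
```

Emit:
step_arm([
  [0, 0, 0, 0, 0, 0.09, 255],
  [0, 0, 0, 0, 0, 0.18, 255],
  [0, 0, 0, 0, 0, 0.27, 255],
  [0, 0, 0, 0, 0, 0.36, 255],
  [0, 0, 0, 0, 0, 0.45, 255],
  [0, 0, 0, 0, 0, 0.54, 255],
  [0, 0, 0, 0, 0, 0.63, 255],
  [0, 0, 0, 0, 0, 0.72, 255],
  [0, 0, 0, 0, 0, 0.75, 255],
  [0, 0, 0, 0, 0, 0.75, 255],
])

```text
time: 28.95
tool_pos: [0.516, -0.0035, 0.102]
tool_rot: [0.001, 0.245, 0.969, -0.001]
contact_force: [-0.7, -4.2, 2.9]
gripper_width: 0.442
```

```bash
python3 -c "
from rect import *
gk('w28.png')"
```

```text
t 28.95 j [-0.15, -0.092, 1.98, -0.002, 1.252, -1.225] p [0.516, -0.0035, 0.102] jaw 1.0754 z [0.001, -0.002, -1.0] F [-0.7, -4.17, 2.91] M [-0.53, 0.178, 0.065] w 0.442
(array([ 0.5175, -0.0029]), np.float64(33.4), np.float64(0.0112)) hole []
```

Emit:
step_arm([
  [0, -0.004, 0, 0, 0, 0, 255],
])

```text
time: 29.1
tool_pos: [0.5159, -0.004, 0.102]
tool_rot: [0.0, 0.246, 0.969, 0.001]
contact_force: [-0.0, 3.3, 3.1]
gripper_width: 0.44
```

Emit:
step_arm([
  [0, -0.004, 0, 0, 0, 0, 255],
])

```text
time: 29.2
tool_pos: [0.516, -0.0059, 0.102]
tool_rot: [0.0, 0.246, 0.969, 0.001]
contact_force: [0.3, 1.8, 3.2]
gripper_width: 0.435
```

Emit:
step_arm([
  [0, 0, 0, 0, 0, 0, 255],
])

```text
time: 29.3
tool_pos: [0.516, -0.0063, 0.102]
tool_rot: [0.0, 0.246, 0.969, 0.0]
contact_force: [1.2, 1.7, 3.2]
gripper_width: 0.443
```

It's also loose at the anticlockwise end, so I'll go back to the clockwise (tight) end, as described. This time I'll seat the knob firmly with the carriage pressed on the stop, then release and test.

Emit:
step_arm([
  [0, 0.004, 0, 0, 0, -0.09, 255],
  [0, 0.007, 0, 0, 0, -0.18, 255],
  [0, 0.009, 0, 0, 0, -0.27, 255],
  [0, 0.009, 0, 0, 0, -0.36, 255],
  [0, 0.009, 0, 0, 0, -0.45, 255],
  [0, 0.009, 0, 0, 0, -0.54, 255],
  [0, 0.009, 0, 0, 0, -0.63, 255],
  [0, 0.009, 0, 0, 0, -0.72, 255],
  [0, 0.009, 0, 0, 0, -0.8, 255],
  [0, 0.009, 0, 0, 0, -0.8, 255],
])

```text
time: 30.3
tool_pos: [0.5153, -0.0039, 0.102]
tool_rot: [0.001, 0.751, 0.66, -0.002]
contact_force: [-3.2, -7.3, 4.8]
gripper_width: 0.439
```

Emit:
step_arm([
  [0, 0, 0, 0, 0, -0.09, 255],
  [0, 0, 0, 0, 0, -0.18, 255],
  [0, 0, 0, 0, 0, -0.27, 255],
  [0, 0, 0, 0, 0, -0.36, 255],
  [0, 0, 0, 0, 0, -0.45, 255],
  [0, 0, 0, 0, 0, -0.54, 255],
  [0, 0, 0, 0, 0, -0.63, 255],
  [0, 0, 0, 0, 0, -0.7, 255],
  [0, 0, 0, 0, 0, -0.76, 255],
  [0, 0, 0, 0, 0, -0.76, 255],
])

```text
time: 31.3
tool_pos: [0.5148, -0.0035, 0.102]
tool_rot: [0.001, 0.989, 0.151, -0.001]
contact_force: [-4.8, -4.6, 6.8]
gripper_width: 0.439
```

```bash
python3 -c "
from rect import *
gk('w29.png')"
```

```text
t 31.3 j [-0.149, -0.093, 1.981, -0.004, 1.255, 1.12] p [0.5148, -0.0035, 0.102] jaw -1.268 z [-0.002, -0.003, -1.0] F [-4.81, -4.59, 6.8] M [-0.611, 0.697, -0.031] w 0.439
(array([ 0.5144, -0.0049]), np.float64(2.4), np.float64(0.018)) hole [(0.5748, -0.0185)]
```

Emit:
step_arm([
  [0, 0, 0, 0, 0, -0.03, 255],
  [0, 0, 0, 0, 0, -0.03, 255],
])

```text
time: 31.55
tool_pos: [0.5148, -0.0035, 0.102]
tool_rot: [0.002, 0.991, 0.131, -0.001]
contact_force: [-4.4, -5.1, 6.7]
gripper_width: 0.44
```

```bash
python3 -c "
from rect import *
gk('w30.png')"
```

```text
t 31.55 j [-0.149, -0.093, 1.981, -0.005, 1.256, 1.16] p [0.5148, -0.0035, 0.102] jaw -1.3079 z [-0.002, -0.004, -1.0] F [-4.45, -5.07, 6.75] M [-0.591, 0.704, 1.186] w 0.44
(array([ 0.5144, -0.0049]), np.float64(1.2), np.float64(0.017)) hole [(0.5748, -0.0185)]
```

Emit:
step_arm([
  [0, 0, 0, 0, 0, -0.03, 255],
  [0, 0, 0, 0, 0, -0.03, 255],
])

```text
time: 31.8
tool_pos: [0.5162, -0.0031, 0.1019]
tool_rot: [0.001, 0.994, 0.107, 0.001]
contact_force: [2.2, -6.0, 1.3]
gripper_width: 0.442
```

```bash
python3 -c "
from rect import *
gk('w31.png')"
```

```text
t 31.8 j [-0.149, -0.092, 1.98, -0.003, 1.252, 1.208] p [0.5162, -0.0031, 0.1019] jaw -1.3565 z [0.002, -0.003, -1.0] F [2.15, -5.95, 1.29] M [-0.878, -0.254, -0.023] w 0.442
(array([ 0.5142, -0.0046]), np.float64(2.9), np.float64(0.0176)) hole [(0.5748, -0.0186)]
```

Emit:
step_arm([
  [0, 0, 0, 0, 0, 0, 60],
  [0, 0, 0, 0, 0, 0, 60],
  [0, 0, 0, 0, 0, 0, 60],
  [0, 0, 0, 0, 0, 0, 60],
])

```text
time: 32.25
tool_pos: [0.5152, -0.0017, 0.1014]
tool_rot: [-0.0, 0.994, 0.107, -0.0]
contact_force: [-0.1, 0.6, 0.6]
gripper_width: 0.767
```

```bash
cat >> rect.py <<'E'
def ok(name,dbg=None):
    s,R=st();f=eyes.grab_frame('wrist');save(f,name);Rm=R.as_matrix();jaw=np.arctan2(Rm[1,1],Rm[0,1])
    g=cv2.GaussianBlur(cv2.cvtColor(cv2.imread('pics/'+name),cv2.COLOR_BGR2GRAY),(0,0),1.5)
    sub=g[255:325,180:340];_,lab,stt,cen=cv2.connectedComponentsWithStats((sub>75).astype(np.uint8))
    c=[k for k in range(1,len(stt)) if 300<stt[k][4]<1600 and abs(stt[k][2]-stt[k][3])<8]
    uv=cen[min(c,key=lambda k:np.hypot(*(cen[k]-[80,30])))]+[180,255];print('disc',uv.round(1))
    r=fitknob(name,s['tool_pos'],jaw,Rm[:,2],uv,dbg=dbg);print('knob',r,'hole',hole(name,s['tool_pos'],jaw,Rm[:,2]))
E
python3 - <<'E'
from rect import *
ok('w32.png')
E
```

```text
t 32.25 j [-0.148, -0.092, 1.981, 0.0, 1.254, 1.208] p [0.5152, -0.0017, 0.1014] jaw -1.3562 z [-0.001, 0.001, -1.0] F [-0.12, 0.59, 0.61] M [-0.003, -0.058, -0.057] w 0.767
disc [261.3 290.6]
knob (array([ 0.5144, -0.0047]), np.float64(1.5), array([ 0.0178,  0.0018, -0.0031]), np.float64(0.0096)) hole [(0.5747, -0.0185)]
```

Emit:
step_arm([
  [0, -0.015, 0, 0, 0, 0, 60],
  [0, -0.023, 0, 0, 0, 0, 60],
  [0, -0.023, 0, 0, 0, 0, 60],
])

```text
time: 32.6
tool_pos: [0.5156, -0.0142, 0.1019]
tool_rot: [0.0, 0.994, 0.106, 0.0]
contact_force: [0.1, 0.2, 0.7]
gripper_width: 0.761
```

Emit:
step_arm([
  [0, -0.004, 0, 0, 0, 0, 60],
  [0, -0.004, 0, 0, 0, 0, 60],
])

```text
time: 32.8
tool_pos: [0.5156, -0.0157, 0.1018]
tool_rot: [-0.0, 0.994, 0.107, -0.0]
contact_force: [0.2, -0.0, 0.1]
gripper_width: 0.769
```

Emit:
step_arm([
  [0, -0.004, 0, 0, 0, 0, 60],
  [0, -0.004, 0, 0, 0, 0, 60],
])

```text
time: 33.0
tool_pos: [0.5156, -0.0173, 0.1018]
tool_rot: [-0.0, 0.994, 0.107, 0.0]
contact_force: [-1.5, 1.1, -0.1]
gripper_width: 0.764
```

```bash
python3 - <<'E'
from rect import *
ok('w33.png')
E
```

```text
t 33.0 j [-0.178, -0.092, 1.98, 0.001, 1.253, 1.178] p [0.5156, -0.0173, 0.1018] jaw -1.3566 z [-0.0, 0.001, -1.0] F [-1.48, 1.09, -0.05] M [0.175, -0.001, 0.032] w 0.764
disc [222.8 283.5]
knob (array([ 0.514 , -0.0045]), np.float64(1.7), array([ 0.0183,  0.0021, -0.004 ]), np.float64(0.0984)) hole [(0.5748, -0.0189)]
```

View pics/w33.png

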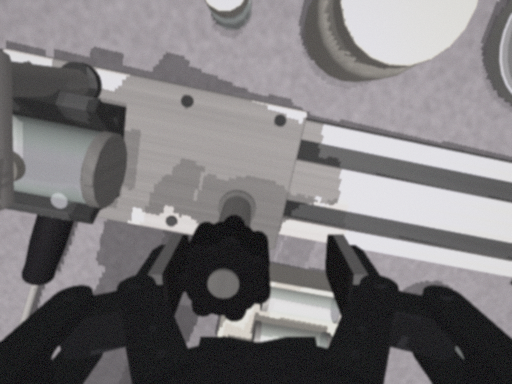

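Emit:
step_arm([
  [0, -0.004, 0, 0, 0, 0, 60],
  [0, -0.004, 0, 0, 0, 0, 60],
])

```text
time: 33.25
tool_pos: [0.5156, -0.0193, 0.1018]
tool_rot: [-0.0, 0.994, 0.107, 0.0]
contact_force: [0.2, 3.5, -0.8]
gripper_width: 0.764
```

```bash
python3 - <<'E'
from rect import *
ok('w34.png')
E
```

```text
t 33.25 j [-0.182, -0.091, 1.98, 0.001, 1.253, 1.174] p [0.5156, -0.0193, 0.1018] jaw -1.3565 z [-0.0, 0.001, -1.0] F [0.17, 3.48, -0.81] M [0.422, -0.017, -0.043] w 0.764
disc [222.7 283.4]
knob (array([ 0.5141, -0.0064]), np.float64(0.9), array([ 0.0183,  0.002 , -0.0038]), np.float64(0.0984)) hole [(0.5748, -0.0209)]
```

The carriage is still loose with the knob ungripped at its tight end. I'll check whether the rail itself shifted, comparing the lamp and detector in the fixed cameras with the start.

```bash
python3 - <<'E'
from h import *
f=eyes.grab_frame('top');save(f,'t3.png')
f=eyes.grab_frame('scene');save(f,'s3.png')
A=cv2.imread('pics/top0.png',0).astype(np.float32);B=cv2.imread('pics/t3.png',0).astype(np.float32)
for n,(x0,y0,x1,y1) in dict(det=(122,170,180,226),lamp=(340,160,402,222)).items():
    print(n,cv2.phaseCorrelate(A[y0:y1,x0:x1],B[y0:y1,x0:x1]))
A=cv2.imread('pics/scene0.png',0).astype(np.float32);B=cv2.imread('pics/s3.png',0).astype(np.float32)
print('scene det',cv2.phaseCorrelate(A[195:270,325:375],B[195:270,325:375]))
a=cv2.imread('pics/s3.png')[130:280,180:380]; cv2.imwrite('pics/s3z.png',cv2.resize(a,None,fx=4,fy=4,interpolation=cv2.INTER_CUBIC))
a=cv2.imread('pics/t3.png')[150:250,110:310]; cv2.imwrite('pics/t3z.png',cv2.resize(a,None,fx=4,fy=4,interpolation=cv2.INTER_CUBIC))
E
```

```text
det ((0.01547808459951483, 0.005620749039177753), 0.9958421268728044)
lamp ((-0.046684541033208404, -0.03153824171230468), 0.9830119039397687)
scene det ((-0.00585250316947139, 0.46340890729409523), 1.0009879267374675)
```

View pics/s3z.png

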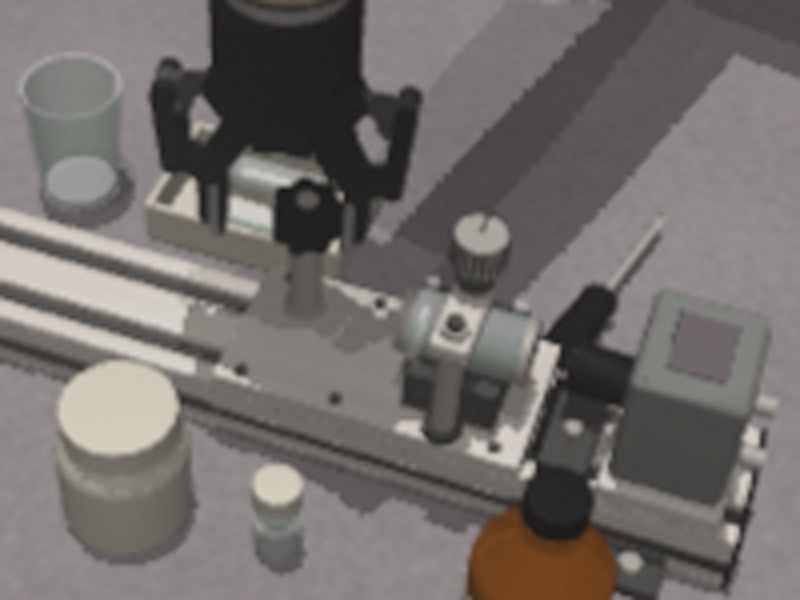

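View pics/t3z.png

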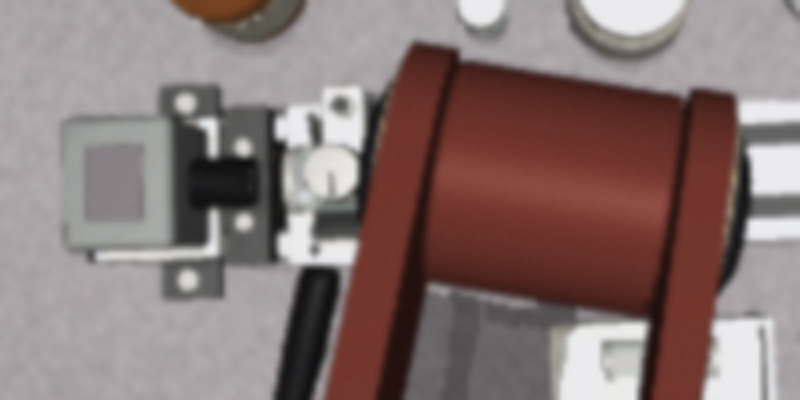

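The rail hasn't moved. I'll do one clean tightening: regrip centred and on the lobes, push to the stop, turn firmly into the end without letting the jaws slip, then check.

Emit:
step_arm([
  [0, 0.02, 0, 0, 0, 0.02, 60],
  [0, 0.0286, 0, 0, 0, 0.02, 60],
  [0, 0.0286, 0, 0, 0, 0.02, 60],
  [0, 0.0286, 0, 0, 0, 0.02, 255],
  [0, 0.0286, 0, 0, 0, 0.02, 255],
  [0, 0.0286, 0, 0, 0, 0.02, 255],
  [0, 0.0286, 0, 0, 0, 0.02, 255],
  [0, 0.031, 0, 0, 0, 0.02, 255],
  [0, 0.034, 0, 0, 0, 0.02, 255],
  [0, 0.034, 0, 0, 0, 0.02, 255],
])

```text
time: 34.4
tool_pos: [0.5157, -0.0032, 0.1021]
tool_rot: [0.001, 0.993, 0.122, -0.0]
contact_force: [-1.3, -4.9, 4.0]
gripper_width: 0.44
```

Emit:
step_arm([
  [0, 0, 0, 0, 0, -0.015, 255],
  [0, 0, 0, 0, 0, -0.015, 255],
])

```text
time: 34.6
tool_pos: [0.5157, -0.0032, 0.1021]
tool_rot: [0.001, 0.994, 0.112, -0.0]
contact_force: [-2.5, -4.8, 4.2]
gripper_width: 0.441
```

```bash
python3 -c "
from rect import *
gk('w35.png')"
```

```text
t 34.6 j [-0.15, -0.093, 1.98, -0.002, 1.254, 1.198] p [0.5157, -0.0032, 0.1021] jaw -1.3469 z [0.0, -0.002, -1.0] F [-2.46, -4.8, 4.22] M [-0.845, 0.298, 0.765] w 0.441
(array([ 0.5142, -0.0047]), np.float64(1.4), np.float64(0.0172)) hole [(0.5748, -0.0185)]
```

Emit:
step_arm([
  [0, 0, 0, 0, 0, -0.01, 255],
  [0, 0, 0, 0, 0, -0.01, 255],
])

```text
time: 34.85
tool_pos: [0.5157, -0.0032, 0.1022]
tool_rot: [0.001, 0.994, 0.106, -0.0]
contact_force: [-1.9, -5.3, 3.7]
gripper_width: 0.443
```

```bash
python3 -c "
from rect import *
st()"
```

```text
t 34.85 j [-0.149, -0.093, 1.98, -0.003, 1.254, 1.21] p [0.5157, -0.0032, 0.1022] jaw -1.3589 z [0.0, -0.003, -1.0] F [-1.88, -5.29, 3.69] M [-0.756, 0.257, 1.692] w 0.443
```

Emit:
step_arm([
  [0, -0.003, 0, 0, 0, 0, 255],
  [0, -0.005, 0, 0, 0, 0, 255],
])

```text
time: 35.05
tool_pos: [0.5157, -0.004, 0.1021]
tool_rot: [-0.001, 0.994, 0.105, 0.0]
contact_force: [-2.2, 4.2, 5.0]
gripper_width: 0.443
```

```bash
python3 -c "
from rect import *
gk('w36.png')"
```

```text
t 35.05 j [-0.153, -0.093, 1.98, 0.002, 1.254, 1.207] p [0.5157, -0.004, 0.1021] jaw -1.3606 z [0.0, 0.002, -1.0] F [-2.15, 4.17, 5.0] M [0.161, 0.3, 1.895] w 0.443
(array([ 0.5142, -0.0054]), np.float64(1.7), np.float64(0.0178)) hole [(0.5747, -0.0192)]
```

Emit:
step_arm([
  [0, 0, 0, 0, 0, 0, 255],
  [0, 0, 0, 0, 0, 0, 255],
])

```text
time: 35.3
tool_pos: [0.5157, -0.0042, 0.1021]
tool_rot: [-0.001, 0.994, 0.105, 0.0]
contact_force: [-2.1, 1.5, 5.9]
gripper_width: 0.436
```

```bash
python3 -c "
from rect import *
st()"
```

```text
t 35.3 j [-0.153, -0.093, 1.98, 0.001, 1.254, 1.207] p [0.5157, -0.0042, 0.1021] jaw -1.3607 z [0.0, 0.001, -1.0] F [-2.06, 1.49, 5.92] M [0.139, 0.313, 1.911] w 0.436
```

Even with a steady 1.9 N m into the clockwise end, the carriage still creeps at about 3 N. I can't tighten further, so I'll leave the knob hard at its end with the carriage on the stop, and keep the later work free of side loads.

Emit:
step_arm([
  [0, 0.003, 0, 0, 0, 0, 255],
  [0, 0.004, 0, 0, 0, 0, 255],
  [0, 0.005, 0, 0, 0, 0, 255],
  [0, 0.005, 0, 0, 0, 0, 255],
])

```text
time: 35.7
tool_pos: [0.5164, -0.0031, 0.1022]
tool_rot: [0.0, 0.995, 0.102, 0.001]
contact_force: [1.8, -3.8, 3.0]
gripper_width: 0.439
```

```bash
python3 -c "
from rect import *
gk('w37.png')"
```

```text
t 35.7 j [-0.15, -0.092, 1.98, -0.0, 1.252, 1.217] p [0.5164, -0.0031, 0.1022] jaw -1.3669 z [0.002, -0.001, -1.0] F [1.84, -3.76, 2.98] M [-0.786, -0.279, 0.026] w 0.439
(array([ 0.5142, -0.0048]), np.float64(2.1), np.float64(0.0176)) hole [(0.5747, -0.0185)]
```

Emit:
step_arm([
  [0, 0, 0, 0, 0, 0, 0],
  [0, 0, 0, 0, 0, 0, 0],
  [0, 0, 0, 0, 0, 0, 0],
  [0, 0, 0, 0, 0, 0, 0],
  [0, 0, 0.1, 0, 0, 0, 0],
  [0, 0, 0.2, 0, 0, 0, 0],
  [0, 0, 0.24, 0, 0, 0.09, 0],
  [0, 0, 0.24, 0, 0, 0.18, 0],
  [0, 0, 0.24, 0, 0, 0.27, 0],
])

```text
time: 36.65
tool_pos: [0.5161, -0.0023, 0.2233]
tool_rot: [0.0, 0.953, 0.304, 0.001]
contact_force: [0.2, -0.4, -0.3]
gripper_width: 0.999
```

Emit:
step_arm([
  [0.01, 0.06, 0, 0, 0, 0.1, 0],
  [0.02, 0.12, 0, 0, 0, 0.2, 0],
  [0.036, 0.197, 0, 0, 0, 0.3, 0],
  [0.036, 0.197, 0, 0, 0, 0.4, 0],
  [0.036, 0.197, 0, 0, 0, 0.5, 0],
  [0.036, 0.197, 0, 0, 0, 0.6, 0],
  [0.036, 0.197, 0, 0, 0, 0.7, 0],
  [0.036, 0.197, 0, 0, 0, 0.8, 0],
  [0.036, 0.197, 0, 0, 0, 0.9, 0],
  [0.036, 0.197, 0, 0, 0, 1.0, 0],
])

```text
time: 37.65
tool_pos: [0.5333, 0.0962, 0.2215]
tool_rot: [-0.0, 0.49, 0.872, 0.0]
contact_force: [0.4, 0.1, 0.4]
gripper_width: 0.998
```

Emit:
step_arm([
  [0, 0, 0, 0, 0, 0.1, 0],
  [0, 0, 0, 0, 0, 0.2, 0],
  [0, 0, 0, 0, 0, 0.3, 0],
  [0, 0, 0, 0, 0, 0.4, 0],
  [0, 0, 0, 0, 0, 0.5, 0],
  [0, 0, 0, 0, 0, 0.6, 0],
  [0, 0, 0, 0, 0, 0.7, 0],
  [0, 0, 0, 0, 0, 0.8, 0],
  [0, 0, 0, 0, 0, 0.9, 0],
  [0, 0, 0, 0, 0, 1.0, 0],
])

```text
time: 38.65
tool_pos: [0.5333, 0.0962, 0.2215]
tool_rot: [-0.0, -0.236, 0.972, 0.0]
contact_force: [-1.2, 0.9, -0.6]
gripper_width: 1.001
```

```bash
python3 -c "
from rect import *
f=wrist('w40.png');print(proj(f,[[.5346,.0972,.171],[.5154,-.0032,.138]]))"
```

```text
t 38.65 j [0.041, -0.14, 1.816, 0.001, 1.466, -2.006] p [0.5333, 0.0962, 0.2215] jaw 2.0472 z [-0.001, 0.0, -1.0] F [-1.25, 0.86, -0.55] M [0.011, -0.02, -0.028] w 1.001
[[256.32755817 210.9593373 ]
 [141.18364564 109.27380129]]
```

View pics/w40.png

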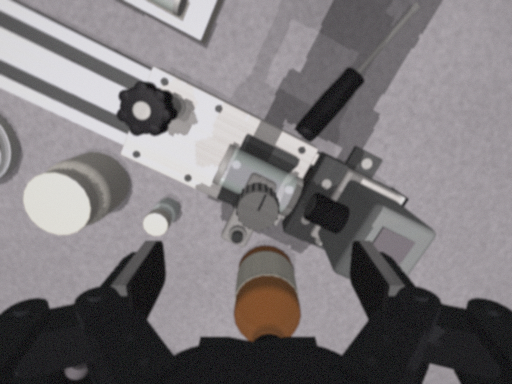

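```bash
python3 - <<'E'
from rect import *
s,R=st();f=cam(s['tool_pos'],2.0472,[-.001,0,-1])
im=cv2.imread('pics/w40.png')
cv2.imwrite('pics/w40z.png',cv2.resize(im[90:260,120:360],None,fx=3.3,fy=3.3,interpolation=cv2.INTER_CUBIC))
print('screw',atz(f,(260,206),.1705),'bottle',atz(f,(268,335),.15),'knob disc',atz(f,(142,110),.138))
E
```

```text
t 38.7 j [0.041, -0.14, 1.816, 0.0, 1.466, -2.01] p [0.5333, 0.0962, 0.2215] jaw 2.0509 z [-0.001, 0.0, -1.0] F [-0.12, -0.85, 0.76] M [0.002, -0.02, -0.024] w 1.003
screw [0.53016452 0.09765054 0.1705    ] bottle [0.63400514 0.15920455 0.15      ] knob disc [ 0.51518042 -0.00272729  0.138     ]
```

View pics/w40z.png

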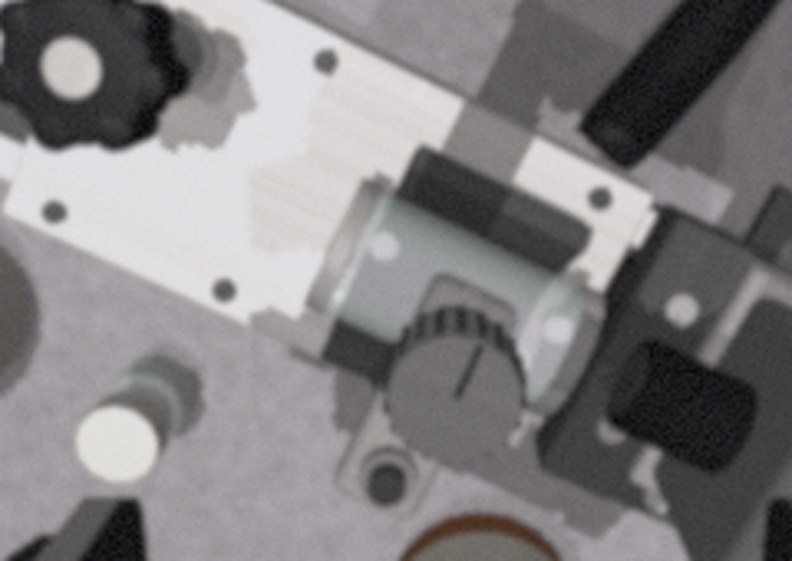

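```bash
python3 - <<'E'
from rect import *
from scipy.optimize import least_squares
s,R=st();f=cam(s['tool_pos'],2.05,[-.0,0,-1]);sc=eyes.grab_frame('scene');save(sc,'s40.png')
A=cv2.imread('pics/s40.png');cv2.imwrite('pics/s40z.png',cv2.resize(A[170:260,220:340],None,fx=6,fy=6,interpolation=cv2.INTER_CUBIC))
print('screw .1705',atz(f,(257.9,209.1),.1705))
# bolt: scene pixel from s3z (455,325)/4+(180,130)
uvs=(180+455/4,130+323/4);uvw=(237.3,235.5)
r=least_squares(lambda p:np.r_[proj(sc,p)[0]-uvs,proj(f,p)[0]-uvw],[.56,.1,.14]);print('bolt',r.x,r.fun)
E
```

```text
t 38.7 j [0.041, -0.14, 1.816, 0.0, 1.466, -2.01] p [0.5333, 0.0962, 0.2215] jaw 2.0509 z [-0.001, 0.0, -1.0] F [-0.12, -0.85, 0.76] M [0.002, -0.02, -0.024] w 1.003
screw .1705 [0.53275878 0.09742136 0.1705    ]
bolt [0.57038159 0.09832318 0.13891197] [ 1.6254784   0.13102142 -0.62700355 -0.14745915]
```

View pics/s40z.png

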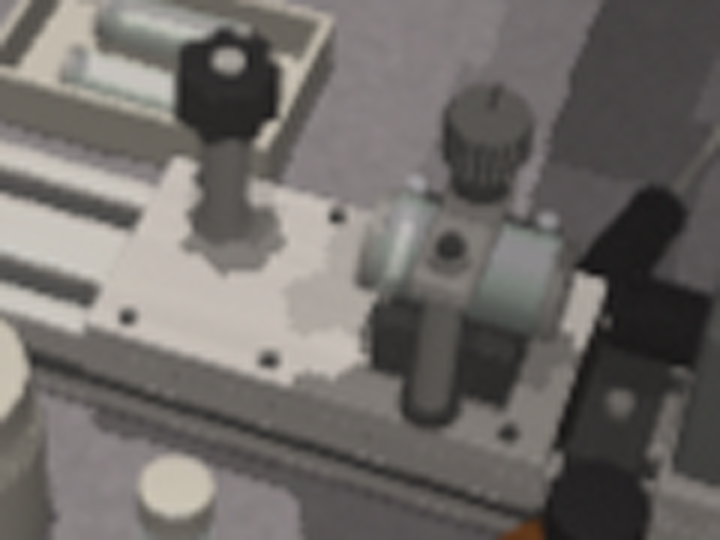

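The view shows the screw at (258,209) with its index line pointing up-right, and the plate against the stop block. The nearby post bolt is 37 mm off axis at about z 0.139, clear of the closed fingers. Next I rotate, descend and grip.

Emit:
step_arm([
  [0.001, 0.0016, 0, 0, 0, 0.1, 0],
  [0.001, 0.0016, 0, 0, 0, 0.2, 0],
  [0.001, 0.0016, 0, 0, 0, 0.3, 0],
  [0.001, 0.0016, 0, 0, 0, 0.4, 0],
  [0.001, 0.0016, -0.06, 0, 0, 0.5, 0],
  [0.001, 0.0016, -0.12, 0, 0, 0.56, 0],
  [0.001, 0.0016, -0.163, 0, 0, 0.56, 0],
  [0.001, 0.0016, -0.163, 0, 0, 0.56, 0],
])

```text
time: 39.55
tool_pos: [0.5312, 0.0968, 0.1361]
tool_rot: [-0.003, -0.608, 0.794, 0.002]
contact_force: [-0.1, 0.4, -0.3]
gripper_width: 1.002
```

```bash
python3 -c "
from rect import *
f=wrist('w41.png')"
```

```text
t 39.55 j [0.042, -0.067, 1.895, 0.0, 1.321, -2.836] p [0.5312, 0.0968, 0.1361] jaw 2.8779 z [-0.008, -0.0, -1.0] F [-0.07, 0.37, -0.29] M [-0.0, 0.065, 0.022] w 1.002
```

View pics/w41.png

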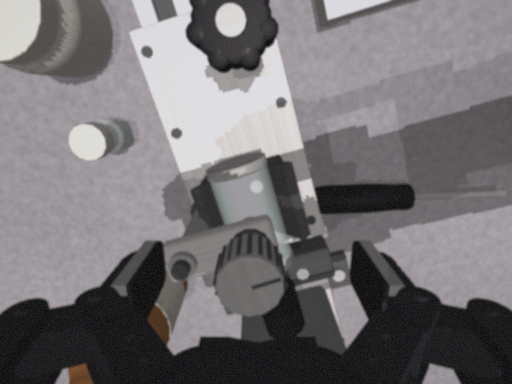

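Emit:
step_arm([
  [0, 0, 0, 0, 0, 0, 255],
  [0, 0, 0, 0, 0, 0, 255],
  [0, 0, 0, 0, 0, 0, 255],
  [0, 0, 0, 0, 0, 0, 255],
  [0, 0, 0, 0, 0, 0, 255],
  [0, 0, 0, 0, 0, 0, 255],
  [0, 0, 0, 0, 0, 0, 255],
  [0, 0, 0, 0, 0, 0, 255],
])

```text
time: 40.4
tool_pos: [0.5348, 0.0968, 0.1414]
tool_rot: [0.001, -0.609, 0.793, -0.001]
contact_force: [0.1, 0.4, 5.2]
gripper_width: 0.309
```

```bash
python3 -c "
from rect import *
f=wrist('w42.png')"
```

```text
t 40.4 j [0.042, -0.07, 1.889, 0.0, 1.321, -2.839] p [0.5348, 0.0968, 0.1414] jaw 2.881 z [0.002, 0.0, -1.0] F [0.07, 0.41, 5.16] M [-0.068, 0.027, -0.017] w 0.309
```

View pics/w42.png

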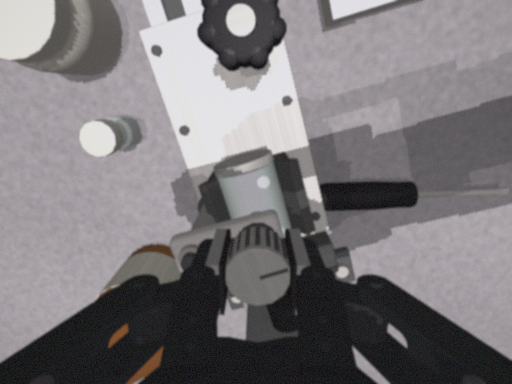

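The thumbscrew is gripped and centred, with the index line visible. I'll turn clockwise in stages and watch the torque.

Emit:
step_arm([
  [0, 0, 0, 0, 0, -0.06, 255],
  [0, 0, 0, 0, 0, -0.15, 255],
  [0, 0, 0, 0, 0, -0.24, 255],
  [0, 0, 0, 0, 0, -0.33, 255],
  [0, 0, -0.0002, 0, 0, -0.42, 255],
  [0, 0, -0.0003, 0, 0, -0.51, 255],
  [0, 0, -0.0004, 0, 0, -0.6, 255],
  [0, 0, -0.0004, 0, 0, -0.66, 255],
])

```text
time: 41.25
tool_pos: [0.5348, 0.0968, 0.1412]
tool_rot: [0.001, -0.157, 0.988, -0.0]
contact_force: [-0.4, -0.0, 6.2]
gripper_width: 0.311
```

```bash
python3 -c "
from rect import *
f=wrist('w43.png')"
```

```text
t 41.25 j [0.042, -0.07, 1.889, -0.0, 1.321, -1.845] p [0.5348, 0.0968, 0.1412] jaw 1.8867 z [0.002, 0.0, -1.0] F [-0.37, -0.03, 6.18] M [-0.051, 0.011, 0.11] w 0.311
```

View pics/w43.png

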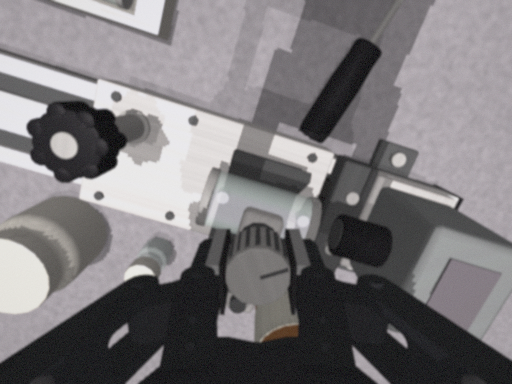

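Emit:
step_arm([
  [0, 0, 0, 0, 0, -0.09, 255],
  [0, 0, 0, 0, 0, -0.18, 255],
  [0, 0, 0, 0, 0, -0.27, 255],
  [0, 0, 0, 0, 0, -0.36, 255],
  [0, 0, -0.0002, 0, 0, -0.45, 255],
  [0, 0, -0.0003, 0, 0, -0.54, 255],
  [0, 0, -0.0004, 0, 0, -0.63, 255],
  [0, 0, -0.0004, 0, 0, -0.66, 255],
])

```text
time: 42.1
tool_pos: [0.5347, 0.0969, 0.141]
tool_rot: [0.001, 0.33, 0.944, 0.0]
contact_force: [0.0, 1.3, 5.8]
gripper_width: 0.308
```

```bash
python3 -c "
from rect import *
st()"
```

```text
t 42.1 j [0.042, -0.07, 1.889, 0.0, 1.321, -0.856] p [0.5347, 0.0969, 0.141] jaw 0.8979 z [0.002, 0.0, -1.0] F [0.04, 1.29, 5.82] M [-0.019, 0.107, 0.019] w 0.308
```

Emit:
step_arm([
  [0, 0, 0, 0, 0, -0.09, 255],
  [0, 0, 0, 0, 0, -0.18, 255],
  [0, 0, 0, 0, 0, -0.27, 255],
  [0, 0, 0, 0, 0, -0.36, 255],
  [0, 0, -0.0003, 0, 0, -0.45, 255],
  [0, 0, -0.0003, 0, 0, -0.5, 255],
])

```text
time: 42.7
tool_pos: [0.5347, 0.097, 0.1409]
tool_rot: [0.0, 0.653, 0.757, 0.001]
contact_force: [-0.1, -0.1, 6.0]
gripper_width: 0.308
```

```bash
python3 -c "
from rect import *
f=wrist('w44.png')"
```

```text
t 42.7 j [0.042, -0.07, 1.889, 0.0, 1.32, -0.105] p [0.5347, 0.097, 0.1409] jaw 0.1471 z [0.002, 0.001, -1.0] F [-0.12, -0.09, 6.01] M [0.101, 0.133, 0.055] w 0.308
```

View pics/w44.png

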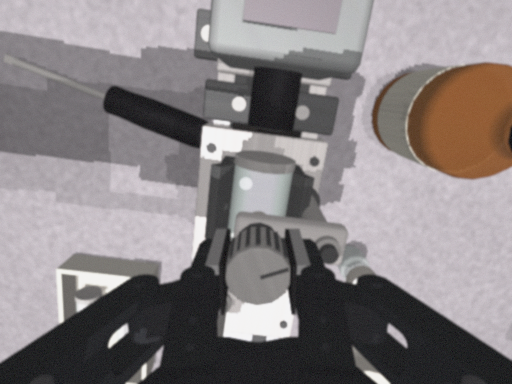

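Emit:
step_arm([
  [0, 0, 0, 0, 0, -0.09, 255],
  [0, 0, 0, 0, 0, -0.18, 255],
  [0, 0, 0, 0, 0, -0.27, 255],
  [0, 0, 0, 0, 0, -0.36, 255],
  [0, 0, -0.0003, 0, 0, -0.4, 255],
])

```text
time: 43.25
tool_pos: [0.5349, 0.0969, 0.1408]
tool_rot: [0.001, 0.847, 0.531, 0.001]
contact_force: [0.5, 1.9, 5.7]
gripper_width: 0.306
```

```bash
python3 -c "
from rect import *
st()"
```

```text
t 43.25 j [0.042, -0.069, 1.889, -0.0, 1.32, 0.493] p [0.5349, 0.0969, 0.1408] jaw -0.4508 z [0.002, -0.0, -1.0] F [0.53, 1.89, 5.72] M [0.26, -0.11, 0.271] w 0.306
```

Emit:
step_arm([
  [0, 0, 0, 0, 0, -0.09, 255],
  [0, 0, 0, 0, 0, -0.18, 255],
  [0, 0, 0, 0, 0, -0.27, 255],
  [0, 0, 0, 0, 0, -0.36, 255],
  [0, 0, -0.0003, 0, 0, -0.4, 255],
])

```text
time: 43.75
tool_pos: [0.5346, 0.0968, 0.1403]
tool_rot: [0.0, 0.966, 0.257, 0.001]
contact_force: [-2.0, -1.9, 6.0]
gripper_width: 0.307
```

```bash
python3 -c "
from rect import *
f=wrist('w45.png')"
```

```text
t 43.75 j [0.042, -0.069, 1.89, -0.001, 1.32, 1.093] p [0.5346, 0.0968, 0.1403] jaw -1.0506 z [0.001, -0.0, -1.0] F [-1.95, -1.9, 6.02] M [-0.239, 0.327, 0.322] w 0.307
```

View pics/w45.png

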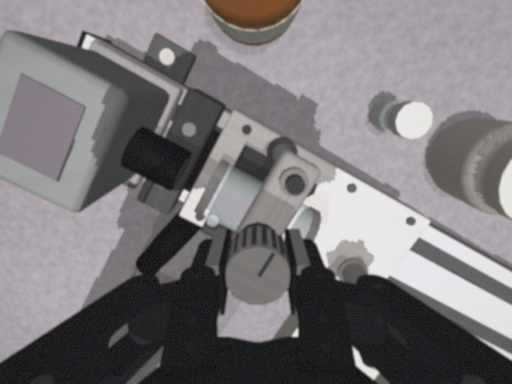

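The index line has now rotated relative to the jaws, from about 12° to 60° in the image. So the screw reached its seat and the jaws slipped on it. I'll measure the index line's world angle precisely.

```bash
cat > idx.py <<'E'
from rect import *
def idx(png,p,jaw,zv,uv=(258,276),z=.170,out=None,half=.016):
    S=320;c,im=rect(png,p,jaw,zv,uv,z,half=half,S=S,gain=1)
    g=cv2.GaussianBlur(cv2.cvtColor(im,cv2.COLOR_BGR2GRAY),(0,0),3).astype(float)
    if out: cv2.imwrite('pics/'+out,cv2.normalize(im,None,0,255,cv2.NORM_MINMAX))
    # radial darkness score
    best=[]
    for a in np.arange(0,360,1.):
        r=np.arange(.003,.0105,.0003)
        sc=0
        for da,w in((0,-1),(-16,.5),(16,.5)):
            t=np.radians(a+da);xx=S/2+r*np.cos(t)/half*S/2;yy=S/2-r*np.sin(t)/half*S/2
            sc+=w*cv2.remap(g.astype(np.float32),xx.astype(np.float32)[None],yy.astype(np.float32)[None],1).mean()
        best.append(sc)
    b=np.array(best);k=b.argmax();return k,round(b[k],1),c.round(4)
def live(name,uv=(258,276)):
    s,R=st();f=eyes.grab_frame('wrist');save(f,name);Rm=R.as_matrix();jaw=np.arctan2(Rm[1,1],Rm[0,1])
    a=idx(name,s['tool_pos'],jaw,Rm[:,2],uv,out='i_'+name);print('index',a,'rel jaw',round((a[0]-np.degrees(jaw))%360,1))
if __name__=='__main__':
    for n,p,j in [('w42.png',[.5348,.0968,.1414],2.881),('w43.png',[.5348,.0968,.1412],1.8867),('w44.png',[.5347,.097,.1409],.1471),('w45.png',[.5346,.0968,.1403],-1.0506)]:
        a=idx(n,p,j,[.002,0,-1],out='i_'+n);print(n,a,'rel jaw',round((a[0]-np.degrees(j))%360,1))
    cv2.imwrite('pics/i_all.png',np.hstack([cv2.resize(cv2.imread('pics/i_w%d.png'%k),(195,195)) for k in(42,43,44,45)]))
E
python3 idx.py
```

```text
w42.png (np.int64(177), np.float32(42.5), array([0.5334, 0.0967, 0.17  ])) rel jaw 11.9
w43.png (np.int64(120), np.float32(43.5), array([0.5338, 0.0979, 0.17  ])) rel jaw 11.9
w44.png (np.int64(21), np.float32(51.2), array([0.5358, 0.098 , 0.17  ])) rel jaw 12.6
w45.png (np.int64(0), np.float32(50.1), array([0.5362, 0.0963, 0.17  ])) rel jaw 60.2
```

View pics/i_all.png

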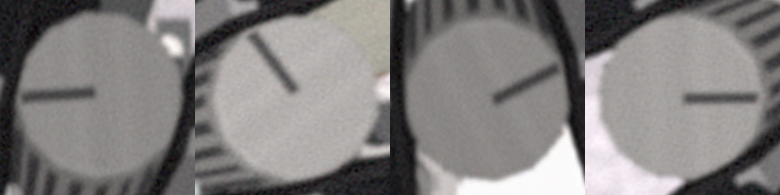

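The seated index line is at 0.0° in the world frame; it started at 177°, so the screw turned 3.09 rad to its seat. Now I back off 90° and check on the index line.

Emit:
step_arm([
  [0, 0, 0, 0, 0, 0.06, 255],
  [0, 0, 0, 0, 0, 0.15, 255],
  [0, 0, 0, 0, 0, 0.24, 255],
  [0, 0, 0, 0, 0, 0.33, 255],
  [0, 0, 0.0003, 0, 0, 0.42, 255],
  [0, 0, 0.0003, 0, 0, 0.51, 255],
  [0, 0, 0.0006, 0, 0, 0.6, 255],
  [0, 0, 0.0006, 0, 0, 0.69, 255],
  [0, 0, 0.0006, 0, 0, 0.78, 255],
  [0, 0, 0.0006, 0, 0, 0.84, 255],
])

```text
time: 44.8
tool_pos: [0.5349, 0.0965, 0.1407]
tool_rot: [0.001, 0.627, 0.779, 0.0]
contact_force: [1.6, -1.2, 4.4]
gripper_width: 0.31
```

```bash
python3 -c "
from idx import *
live('w46.png')"
```

```text
t 44.8 j [0.042, -0.069, 1.889, -0.001, 1.32, -0.173] p [0.5349, 0.0965, 0.1407] jaw 0.2151 z [0.002, -0.001, -1.0] F [1.56, -1.16, 4.43] M [-0.154, -0.057, -0.001] w 0.31
index (np.int64(72), np.float32(57.0), array([0.5359, 0.0977, 0.17  ])) rel jaw 59.7
```

Emit:
step_arm([
  [0, 0, 0, 0, 0, 0.07, 255],
  [0, 0, 0, 0, 0, 0.14, 255],
  [0, 0, 0, 0, 0, 0.19, 255],
  [0, 0, 0.0001, 0, 0, 0.203, 255],
  [0, 0, 0.0001, 0, 0, 0.203, 255],
])

```text
time: 45.35
tool_pos: [0.535, 0.0966, 0.1407]
tool_rot: [0.001, 0.504, 0.864, 0.0]
contact_force: [1.6, -1.9, 4.9]
gripper_width: 0.311
```

```bash
python3 -c "
from idx import *
live('w47.png')"
```

```text
t 45.35 j [0.042, -0.069, 1.889, -0.001, 1.319, -0.472] p [0.535, 0.0966, 0.1407] jaw 0.5141 z [0.002, -0.0, -1.0] F [1.55, -1.87, 4.89] M [-0.183, -0.205, 0.036] w 0.311
index (np.int64(88), np.float32(54.0), array([0.5356, 0.098 , 0.17  ])) rel jaw 58.5
```

View pics/w47.png

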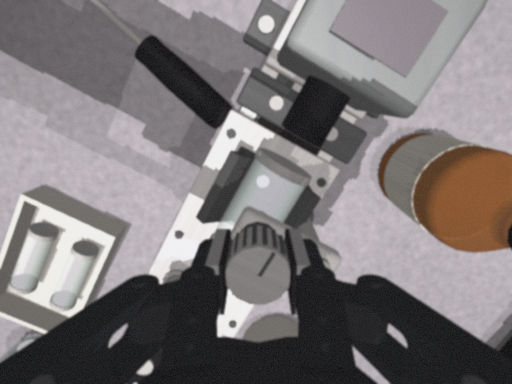

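Emit:
step_arm([
  [0, 0.001, 0, 0, 0, 0.008, 255],
  [0, 0.002, 0, 0, 0, 0.008, 255],
  [0, 0.002, 0, 0, 0, 0.008, 255],
])

```text
time: 45.7
tool_pos: [0.535, 0.0969, 0.1407]
tool_rot: [0.001, 0.499, 0.867, -0.0]
contact_force: [2.1, -3.2, 5.4]
gripper_width: 0.307
```

```bash
python3 -c "
from idx import *
live('w48.png')"
```

```text
t 45.7 j [0.043, -0.069, 1.889, -0.002, 1.319, -0.482] p [0.535, 0.0969, 0.1407] jaw 0.5258 z [0.002, -0.002, -1.0] F [2.12, -3.19, 5.42] M [-0.588, -0.101, -0.008] w 0.307
index (np.int64(89), np.float32(53.6), array([0.5356, 0.0984, 0.17  ])) rel jaw 58.9
```

Emit:
step_arm([
  [0, 0.001, 0, 0, 0, 0, 255],
  [0, 0.002, 0, 0, 0, 0, 255],
  [0, 0.002, 0, 0, 0, 0, 255],
  [0, 0.002, 0, 0, 0, 0, 255],
])

```text
time: 46.15
tool_pos: [0.5349, 0.0972, 0.1407]
tool_rot: [0.002, 0.499, 0.867, -0.001]
contact_force: [0.2, -5.4, 5.6]
gripper_width: 0.305
```

```bash
python3 -c "
from idx import *
live('w49.png')"
```

```text
t 46.15 j [0.045, -0.068, 1.889, -0.004, 1.32, -0.48] p [0.5349, 0.0972, 0.1407] jaw 0.5256 z [0.002, -0.004, -1.0] F [0.18, -5.43, 5.56] M [-0.95, -0.14, 0.036] w 0.305
index (np.int64(89), np.float32(53.6), array([0.5355, 0.0988, 0.17  ])) rel jaw 58.9
```

```bash
python3 - <<'E'
from rect import *
print(fitknob('w40.png',[.5333,.0962,.2215],2.0472,[-.001,0,-1],(142,110),win=42,dbg='d40.png',thr=90))
f=eyes.grab_frame('top');save(f,'t9.png');a=cv2.imread('pics/t9.png')[130:250,110:310];cv2.imwrite('pics/t9z.png',cv2.resize(a,None,fx=4,fy=4,interpolation=cv2.INTER_CUBIC))
E
```

```text
(array([ 0.5152, -0.0021]), np.float64(2.6), array([ 0.0172,  0.0016, -0.0006]), np.float64(0.0285))
```

View pics/d40.png

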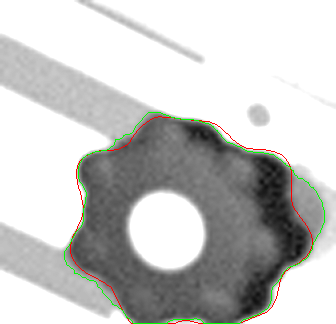

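View pics/t9z.png

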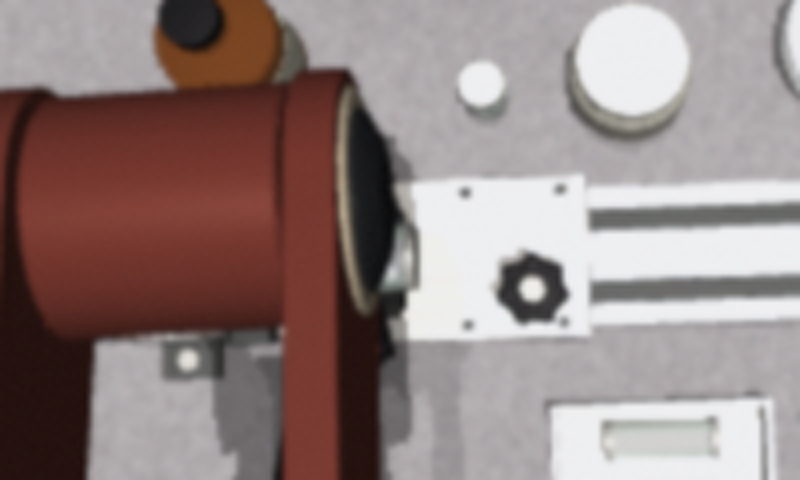

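```bash
python3 -c "
from h import *
st(); print(manip.job_done())"
```

```text
t 46.25 j [0.045, -0.069, 1.889, -0.004, 1.32, -0.48] p [0.535, 0.0972, 0.1407] jaw 0.5256 z [0.002, -0.003, -1.0] F [0.81, -5.73, 5.75] M [-0.918, -0.065, 0.009] w 0.311
the job is handed in; nothing more can be done
None
```

I handed the job in at 46.3 s with every step carried out, but one check failed: **the clamp knob is at its tight end, yet the carriage never felt locked.**

- **Carriage:** I slid it 53 mm by the clamp knob to the stop. It kept coming up against the stop at the same place. At hand-in the arm was still pressing it lightly (about 5 N) against the stop through the thumbscrew.
- **Clamp knob:** I turned it clockwise 1.04 rad to a hard end. It stayed there under up to 1.9 N m, and the other end is 2.40 rad away, so this end is its "0 = fully tight".
- **Lock test (failed):** With the knob at that end the carriage still slid at about 3–4 N, gripped or released, instead of resisting over 20 N. It was just as loose near the open end, and I could not explain or fix it. These tests moved the carriage off the stop several times, by as much as 17 mm. I pushed it back to the stop and re-tightened the knob before starting on the thumbscrew.
- **Thumbscrew:** I turned it clockwise until it seated after about 3.09 rad. The jaws slipped about 48° on the head at the seat, so I used the index line as the reference. I then backed it off to an index reading of 89° (the wrist turned 1.576 rad; a quarter turn is 1.571). It is still gripped there.
- **Other things:** The rail did not move (checked against the fixed cameras). I saw nothing else knocked or moved, but I did not measure the bystander positions at the end.

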